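Check a racked profile frame by its two diagonals

TASK

The aluminium frame bolted to the bench has been knocked out of square: measure both diagonals with the spring slide rule, first the one that starts at the near corner with the blue dot, then the one that starts at the yellow dot. Each time hook the rule's heel over the outside of the near corner by the dot, draw the red handle out along the diagonal gently until the nose presses firmly, but not hard, inside the opposite corner, and hold it there for a moment. Then lay the rule back flat on the grey mat, slide the white marker all the way to the colour whose diagonal came out longer, let go, and leave everything else where it stands.

Things in the scene. Friction and masses are not known exactly. Their poses are not given: they have to be found in the camera images.
- frame: frame of 20 mm square aluminium profile fixed to the bench, nominally 198 (its x) by 186 (y) mm outside, 20 tall, open in the middle. Origin: its centre on the bench; x to the far rail, y to the left rail. Racked: the true corners lie up to 11 mm along y from the nominal ones listed; one diagonal is 20 to 35 mm longer. Black lugs (45 x 22 mm, 16 tall) outside the middles of the left and right rails.
- near_left (a point): nominal OUTSIDE corner of the frame, near rail and left rail, at the rails' top (z 20 mm)
- near_right (a point): nominal OUTSIDE corner of the frame, near rail and right rail, at the rails' top
- far_left (a point): nominal INSIDE corner of the frame, far rail and left rail, at the rails' top; diagonally opposite near_right
- far_right (a point): nominal INSIDE corner of the frame, far rail and right rail, at the rails' top; diagonally opposite near_left
- dot_blue: blue stick-on dot, 16 mm wide, 1.2 mm thick, on top of the near rail about 40 mm from one of the two near corners; it names that corner's diagonal. Which corner varies.
- dot_yellow: yellow dot, likewise, by the other near corner
- rule_grip (a point): centre of the slide rule's red handle, 44 (along the rule) x 18 (across) x 31 mm tall. x axis along the rule to the nose, z up. The rule's feet (bottoms of hook and nose) are 36 mm below this point, the underside of its white beam 21 mm below (so 41 mm above the bench the beam just touches the rails' tops). The beam below the handle is 16 mm wide: fingers may reach past it. 180 to 270 g.
- rule_nose (a point): axis of the nose, an upright steel pin 12 mm dia, 29 mm tall from the feet, fixed to the handle and 99 mm ahead (+x) of its centre; its front is at 105 mm. Seated in a corner it should press with about 5 N; 20 N on the frame is too much. The point is 8 mm above the feet.
- rule_hook (a point): centre of the inner face (towards the nose) of the heel hook, a plate 5 thick x 30 wide x 21 mm tall under the beam's end, 100 mm behind the handle centre with the slide closed. Face to nose front: 205 mm plus rule_slide. The point is 8 mm above the feet. From a near outside corner to the far inside corner the slide is drawn out 12 to 52 mm.
- rule_slide (a joint): how far the slide is drawn out, 0 (closed) to 0.060 m. A return spring closes it: pulling the handle away from the hooked heel takes 2 N at 0, plus 40 N/m; it springs shut when let go.
- mat: grey mat fixed on the bench, 300 (x) x 130 (y) x 3 mm, where the rule lies at the start and goes at the end; origin at the centre of its underside
- marker_base: grey base of the verdict marker fixed to the bench, 135 (x) x 52 x 16 mm tall; its +x end is blue, its -x end yellow; origin at the centre of its underside
- marker_grip (a point): on the white marker tab, 14 (along x of the base) x 18 (across) x 34 mm tall, top 17 mm above this point, which is 40 mm above the bench; a black foot 22 x 20 x 6 mm is under it. Slides along the base's x with 1.5 N friction.
- marker (a joint): marker position, 0 in the middle, +0.032 m fully home at the blue end, -0.032 m at the yellow end
- beaker: bystander: glass beaker, 70 dia x 90 tall, loose; leave alone
- reagent: bystander: amber bottle, 62 dia x 130 tall, loose; leave alone
- film_roll: bystander: white film roll standing on end, 84 dia x 70 tall, loose; leave alone
- cylinder: bystander: glass measuring cylinder, 194 tall on a 68 dia foot, loose; leave alone
- spanner: bystander: steel spanner, 140 long, lying between the robot and the frame, loose; leave alone
- vial: bystander: small glass vial with green cap, 26 dia x 50 tall, loose; leave alone
- driver: bystander: screwdriver, 160 long, lying beyond the frame, loose; leave alone
Not all that is in view belongs to the job. Of the things that look like the part that bears rule_grip, the larger one is meant.

How it is judged:
By the outcome, as a careful person would: the job done as asked, in the order asked, and still so for the second after the job is handed in, with the robot touching nothing.
It also fails if it takes over 72 s, if anything falls off the work surface, if the arm or the gripper's body presses on something with over 40 N, if the wrist force passes 120 N, or if a joint passes its speed limit or range.

ROBOT

A 7-joint arm with a two-finger parallel gripper is mounted at the origin on the work surface. World frame = base frame: x ahead of the robot, y to its left, z up, the work surface at z = 0. Lengths are in m, angles in rad, forces in N, time in s.
With the tool pointing down it reaches from about 0.4 to 0.85 m from the base axis. Payload 10.4 kg.
Tool frame: the origin (TCP) lies midway between the tips of the shut fingers; the grasp point (between the pads) lies 19 mm behind it; z points along the fingers, y is the direction in which the jaws open and shut (so a half turn about z gives the same grasp; the last joint's range is limited). The gripper opens to 85 mm and grips with 20 to 120 N. Pads are 22 mm wide; open, the fingers measure 114 mm over their backs; the gripper's body (76 mm by 85 mm) begins 54 mm behind the grasp point. The pads swing forward as they close: fully open they stand 13 mm farther back than shut.
Start: joints at [1.241, 0.332, -0.065, 1.46, 0.022, 1.35, -0.088], TCP at [0.189, -0.596, 0.231] pointing down, gripper open.
Joint ranges: [-2.6, 2.6], [-0.5, 2.12], [-1.47, 1.34], [0.16, 2.42], [-1.27, 4.41], [0.06, 2.06], [-2.6, 2.6]. Speed limits (rad/s): [2.22, 2.22, 2.79, 2.79, 3.14, 3.14, 3.14].

INTERFACE

Orientations are given as a unit quaternion [x, y, z, w].
In Python, from workcell import manip, camera, camera_info, workorder, nets gives the robot as it stands.
- The arm moves only by the tool apply_moves, never from a script. Its argument "commands" is a list of rows, each a list of 5 numbers: the shift along the tool's x, y, z in m, then the turn about the tool's z in degrees, then the gripper command: -1 is fully open, 1 is shut, values between are in proportion. A call has 1 to 5 rows; each row shifts and turns the pose as measured when the row begins, along the tool's axes as they then stand; what a row does not reach is not made up. A row lasts 1/12 s, in which the tool goes at most 41.7 mm and 7.16 degrees, less where a joint would pass 70% of its speed; a pose out of reach is approached as far as the arm can. A call is refused whole if a number of a shift passes 0.0417 or a number of a turn 7.16, either way. A call with a gripper value outside its range is refused whole. The fingers move at their own pace and stop on an object; "squeeze" is the grip in N (left out, the last holds). Time passes only in rows, so rows that do not move let the fingers close. It gives the time, the measured TCP pose, the force and the opening at its end, in the units of the state.
- manip.get_obs(): the state, without advancing time (a new reading comes with each control period).
- camera(name): name is "side" or "top" or "wrist"; returns (picture, depth): 400x640x3 uint8, red, green, blue; 400x640 float32, m along the optical axis (not along the pixel's ray), 0 where there is no reading.
- camera_info(name): a dict with "camera_matrix" (3x3 intrinsics, pixels), "xyz" and "rotation" of the camera in the world; the wrist camera has in their place "T_tool_cam" (4x4, takes a point from camera to tool coordinates, whose origin is the TCP and whose axes are the flange's). Camera axes: x right, y down, z forward; pixel columns grow to the right and rows downward; lengths in m; the calibration is good to about 2 mm. The wrist camera is an equidistant fisheye: a pixel r from the principal point sees the ray r / f radians off the axis. A picture is of the moment at which its call begins: read the wrist's pose just before it. camera_info takes no time and is no camera call.
- workorder.hand_in(): hands the job in, once; it reports no verdict.
Trained networks look in the newest picture that a camera, given by its name, has taken for a name from the list of things; names that differ only in an ending like _2 or _b are one class to them, and where a whole thing is asked for, a point or a joint stands for the part that bears it (a point fixed in the world has none). Each returns a list of dicts, best first, with "conf" (0 to 1); they miss things now and then, are a little off and sometimes report something else, mostly with a low value. They report only what shows in the picture. A call takes as long as a camera call. They do not tell look-alikes from the thing itself.
- nets.look_for(camera, thing): "rect" ([left, top, width, height] in pixels, round what is visible of it).
- nets.place_of(camera, thing): "xy" ([column, row] in pixels: a listed point, or the origin of a listed thing).
The state is a dict: "clock": time; "joint_pos": joint angles; "joint_velocities": joint speeds; "tau": joint torques, N m; "position": TCP position; "ee_rot": TCP orientation; "ft_force": force on the tool from outside, world axes, zero at the start; "torque": the same for the moment, N m; "grip_width": opening from 0.0 (shut) to 1.0 (fully open).
Only numpy, scipy, OpenCV 4.12 (cv2) and the standard library are available. Lean on these libraries where they do the work, as an engineer would, in place of code of your own. Each camera call takes 0.05 s, during which the arm holds its last target. There are 200 camera calls.

## Working session

There is one attempt and no reset: what is moved stays moved. The work goes in short steps, Python scripts to look and compute and a tool call to move; the robot and the scene stay as the last step left them, time stands still between calls to the robot, and variables do not carry over. Pictures are saved under pics/ and viewed, about 8 in all and at most 12, crops included, and the job is handed in when it is done.

Besides the shell and the picture viewer there is one more tool, called by a JSON object that holds its "op" and its "data", one argument or row to a line. apply_moves: Moves the arm, as the interface text tells. Its arguments: {"type":"object","properties":{"commands":{"type":"array","items":{"type":"array","items":{"type":"number"}}},"squeeze":{"type":"number"}},"required":["commands"]}

```bash
mkdir -p pics; ls; cat > h.py <<'E'
import numpy as np, cv2
from scipy.spatial.transform import Rotation as R
from workcell import manip, camera, camera_info, workorder, nets
def world(cam,uv,d=None,z=None,info=None):
    i=info or camera_info(cam); K=np.array(i["camera_matrix"]); Rm=np.array(i["rotation"]); t=np.array(i["xyz"])
    if Rm.shape!=(3,3): Rm=R.from_quat(Rm).as_matrix()
    r=Rm@np.array([(uv[0]-K[0,2])/K[0,0],(uv[1]-K[1,2])/K[1,1],1.])
    return t+r*(d if d is not None else (z-t[2])/r[2])
def proj(cam,p):
    i=camera_info(cam); K=np.array(i["camera_matrix"]); q=np.array(i["rotation"]).T@(np.array(p)-np.array(i["xyz"]))
    return (K@q/q[2])[:2]
def save(n,p): cv2.imwrite("pics/"+n,cv2.cvtColor(p,cv2.COLOR_RGB2BGR))
E
python3 - <<'E'
from h import *
for c in("top","side"):
    p,d=camera(c); save(c+"0.png",p); np.savez(c+"0.npz",p=p,d=d); print(c,camera_info(c))
    for t in ["frame","dot_blue","dot_yellow","rule_grip","rule_nose","rule_hook","mat","marker_base","marker_grip","near_left","near_right","far_left","far_right"]:
        for r in nets.place_of(c,t)[:3]:
            u,v=np.round(r["xy"]).astype(int)
            dd=d[min(max(v,0),399),min(max(u,0),639)]
            print(t,(u,v),round(r["conf"],2),np.round(world(c,(u,v),d=dd),3))
print(manip.get_obs())
E
```

```text
pics
top {'camera_matrix': array([[388.72726137,   0.        , 320.49995358],
       [  0.        , 388.72726137, 195.86329601],
       [  0.        ,   0.        ,   1.        ]]), 'xyz': array([ 0.4254178 , -0.06975732,  0.95464849]), 'rotation': array([-0.69649014,  0.71259371, -0.06035962,  0.05889317])}
frame (np.int64(292), np.int64(262)) 0.65 [ 0.427 -0.002  0.02 ]
frame (np.int64(395), np.int64(129)) 0.35 [ 0.739 -0.258  0.054]
dot_blue (np.int64(246), np.int64(258)) 0.43 [0.439 0.107 0.021]
dot_yellow (np.int64(290), np.int64(261)) 0.46 [0.43  0.002 0.02 ]
dot_yellow (np.int64(345), np.int64(118)) 0.35 [ 0.765 -0.136  0.067]
dot_yellow (np.int64(398), np.int64(131)) 0.16 [ 0.734 -0.265  0.052]
rule_grip (np.int64(423), np.int64(244)) 0.85 [ 0.461 -0.307  0.054]
rule_grip (np.int64(495), np.int64(211)) 0.63 [ 0.536 -0.489  0.034]
rule_grip (np.int64(236), np.int64(282)) 0.38 [0.385 0.124 0.048]
rule_nose (np.int64(419), np.int64(202)) 0.94 [ 0.563 -0.31   0.031]
rule_nose (np.int64(510), np.int64(191)) 0.86 [ 0.586 -0.536  0.021]
rule_hook (np.int64(476), np.int64(240)) 0.66 
[... 2808 characters left out ...]
]
{'clock': 1.4, 'joint_pos': array([ 1.24140792,  0.33218898, -0.06469704,  1.4601406 ,  0.0215895 ,
        1.34989016, -0.0885295 ]), 'joint_velocities': array([-0.00028944, -0.00025479,  0.0011144 ,  0.00100893, -0.00127254,
       -0.00037966,  0.00092391]), 'tau': array([-1.40572385e-03, -6.25230360e+01,  4.86851111e-02, -3.91827035e+01,
        1.64148520e-02,  1.98121845e-03,  8.01380747e-05]), 'position': array([ 0.18876914, -0.59581775,  0.23132499]), 'ee_rot': array([9.88260489e-01, 1.52778284e-01, 1.79912523e-05, 3.05490400e-05]), 'ft_force': array([ 0.03695021, -0.66784199,  0.00405912]), 'torque': array([ 0.01324715,  0.00321497, -0.02418637]), 'grip_width': 0.9968838311531122}
```

```bash
sed -i 's/q=np.array(i\["rotation"\]).T@/q=R.from_quat(i["rotation"]).as_matrix().T@/' h.py; python3 - <<'E'
from h import *
p=np.load("top0.npz")["p"]; c=p[100:300,120:540]
save("a.png",cv2.resize(c,None,fx=1.9,fy=1.9,interpolation=cv2.INTER_CUBIC))
p=np.load("side0.npz")["p"]; save("b.png",p)
E
```

```text
(no output)
```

View pics/a.png

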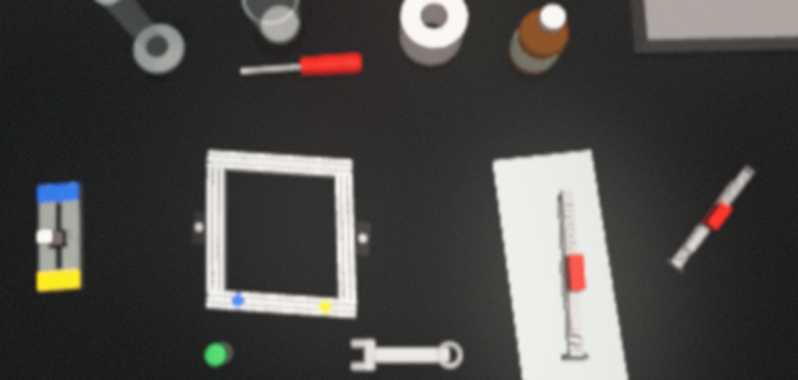

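View pics/b.png

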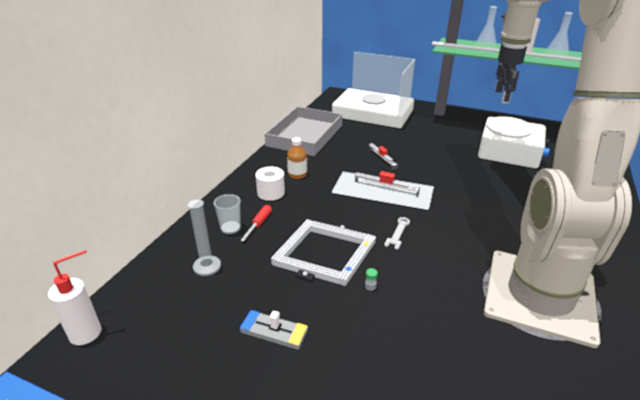

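```bash
cat >> h.py <<'E'
def wray(uv,o):
    i=camera_info("wrist"); K=np.array(i["camera_matrix"]); T=np.array(i["T_tool_cam"])
    x=np.array([uv[0]-K[0,2],uv[1]-K[1,2]])/K[0,0]; th=np.hypot(*x)
    d=np.r_[x/max(th,1e-9)*np.sin(th),np.cos(th)]
    Rt=R.from_quat(o["ee_rot"]).as_matrix()
    return Rt@T[:3,3]+o["position"],Rt@(T[:3,:3]@d)
def wpt(uv,o,z):
    c,d=wray(uv,o); return c+d*(z-c[2])/d[2]
def wproj(P,o):   # Nx3 -> pixels
    i=camera_info("wrist"); K=np.array(i["camera_matrix"]); T=np.array(i["T_tool_cam"])
    Rt=R.from_quat(o["ee_rot"]).as_matrix()
    q=((np.atleast_2d(P)-o["position"])@Rt-T[:3,3])@T[:3,:3]
    rr=np.hypot(q[:,0],q[:,1]); th=np.arctan2(rr,q[:,2]); s=np.where(rr>1e-9,th/np.maximum(rr,1e-9),1)
    return q[:,:2]*s[:,None]*K[0,0]+[K[0,2],K[1,2]]
def wrect(p,o,x0,x1,y0,y1,z,s=0.0005):
    """bird's-eye at height z: row 0 = x1 (far), col 0 = y1 (left)"""
    X,Y=np.meshgrid(np.arange(x1,x0,-s),np.arange(y1,y0,-s),indexing="ij")
    uv=wproj(np.c_[X.ravel(),Y.ravel(),np.full(X.size,z)],o).astype(np.float32).reshape(X.shape+(2,))
    return cv2.remap(p,uv[...,0],uv[...,1],cv2.INTER_LINEAR)
def snap(n):
    o=manip.get_obs(); p,d=camera("wrist"); np.savez(n+".npz",p=p,d=d,pos=o["position"],q=o["ee_rot"]); return o,p,d
def load(n):
    f=np.load(n+".npz"); return dict(position=f["pos"],ee_rot=f["q"]),f["p"],f["d"]
def yaw(o):
    t=R.from_quat(o["ee_rot"]).as_matrix()[:,0]; return np.degrees(np.arctan2(t[1],t[0]))
def st():
    o=manip.get_obs(); print("t",round(o["clock"],2),"pos",np.round(o["position"],4),"yaw",round(yaw(o),2),"f",np.round(o["ft_force"],2),"tq",np.round(o["torque"],2),"w",round(o["grip_width"],3),"tilt",np.round(R.from_quat(o["ee_rot"]).as_matrix()[:,2],3)); return o
def totool(dx,dy,o):
    "world xy shift -> tool x,y"
    return (R.from_quat(o["ee_rot"]).as_matrix().T@[dx,dy,0])[:2]
E
python3 - <<'E'
from h import *
o=st(); print(camera_info("wrist"))
f=np.load("top0.npz"); p,d=f["p"].astype(int),f["d"]
v,u=np.mgrid[:400,:640]
def pts(m): return np.array([world("top",(a,b),d=d[b,a]) for a,b in zip(u[m],v[m])])
red=(p[...,0]>150)&(p[...,1]<80)&(p[...,2]<80)
m=red&(u>400)&(u<450)&(v>200); P=pts(m); P=P[P[:,2]>.045]
print("handle",P.mean(0),len(P))
fm=(u>215)&(u<320)&(v>165)&(v<285)&(p.min(-1)>110)&(d>0); P=pts(fm); P=P[abs(P[:,2]-.02)<.008][:,:2]
h=cv2.convexHull(P.astype(np.float32)); q=cv2.approxPolyN(h,4) if hasattr(cv2,'approxPolyN') else None
print("outer corners",np.round(q,3))
print("base", pts((p[...,2]>180)&(p[...,0]<110)&(u<200)).mean(0), pts((p[...,0]>180)&(p[...,2]<90)&(p[...,1]>150)&(u<200)).mean(0))
E
```

```text
t 1.4 pos [ 0.1888 -0.5958  0.2313] yaw 17.58 f [ 0.04 -0.67  0.  ] tq [ 0.01  0.   -0.02] w 0.997 tilt [ 0. -0. -1.]
{'camera_matrix': array([[309.70691629,   0.        , 318.15816025],
       [  0.        , 309.70691629, 194.78856287],
       [  0.        ,   0.        ,   1.        ]]), 'T_tool_cam': array([[ 2.97625233e-04, -9.56151736e-01, -2.92871593e-01,
         7.44976274e-02],
       [ 9.99999947e-01,  3.23456197e-04, -3.97716518e-05,
        -9.46311289e-04],
       [ 1.32758866e-04, -2.92871565e-01,  9.56151781e-01,
        -1.42451357e-01],
       [ 0.00000000e+00,  0.00000000e+00,  0.00000000e+00,
         1.00000000e+00]])}
handle [ 0.46378083 -0.29981029  0.05094041] 15Traceback (most recent call last):
  File "<stdin>", line 9, in <module>
  File "<stdin>", line 5, in pts
  File "h.py", line 5, in world
    i=info or camera_info(cam); K=np.array(i["camera_matrix"]); Rm=np.array(i["rotation"]); t=np.array(i["xyz"])
              ~~~~~~~~~~~^^^^^
ValueError: time passes only in moves, steps and waits
```

{"op": "apply_moves", "data": {
  "commands": [
    [0.0346,-0.01,0,5.8,-1],
    [0.0335,-0.0135,0,5.8,-1],
    [0.032,-0.017,0,5.9,-1],
    [0.035,-0.02,0,0,-1],
    [0.035,-0.03,0,0,-1]
  ]
}}

```text
clock: 1.82
position: [0.3399, -0.4936, 0.2303]
ee_rot: [1.0, -0.016, -0.002, 0.002]
ft_force: [1.1, -0.7, 0.4]
grip_width: 0.998
```

{"op": "apply_moves", "data": {
  "commands": [
    [0.015,-0.04,0,0,-1],
    [0.015,-0.04,0,0,-1],
    [0.015,-0.04,0,0,-1],
    [0.015,-0.04,0,0,-1],
    [0.01,-0.04,0,0,-1]
  ]
}}

```text
clock: 2.23
position: [0.4179, -0.2992, 0.2288]
ee_rot: [1.0, -0.015, -0.001, 0.002]
ft_force: [1.8, 0.4, -0.6]
grip_width: 0.999
```

```bash
sed -i '3a import functools; camera_info=functools.lru_cache(None)(camera_info)' h.py; python3 - <<'E'
from h import *
st()
f=np.load("top0.npz"); p,d=f["p"].astype(int),f["d"]
v,u=np.mgrid[:400,:640]
def pts(m): return np.array([world("top",(a,b),d=d[b,a]) for a,b in zip(u[m],v[m])])
fm=(u>215)&(u<320)&(v>165)&(v<285)&(p.min(-1)>110)&(d>0); P=pts(fm); P=P[abs(P[:,2]-.02)<.008][:,:2]
q=cv2.approxPolyN(cv2.convexHull(P.astype(np.float32)),4)
print("outer corners",np.round(q,3))
print("base", pts((p[...,2]>180)&(p[...,0]<110)&(u<200)).mean(0), pts((p[...,0]>180)&(p[...,2]<90)&(p[...,1]>150)&(u<200)).mean(0))
E
```

```text
t 2.23 pos [ 0.4179 -0.2992  0.2288] yaw -1.68 f [ 1.79  0.42 -0.57] tq [-0.01 -0.1  -0.04] w 0.999 tilt [-0.003 -0.004 -1.   ]
outer corners [[[ 0.434  0.147]
  [ 0.418 -0.035]
  [ 0.614 -0.072]
  [ 0.636  0.183]]]
base [0.75850973 0.61067484 0.06875943] [0.47015159 0.33694159 0.01494181]
```

```bash
python3 - <<'E'
from h import *
o,p,d=snap("w1"); st()
c=wrect(p,o,.30,.64,-.42,-.20,.039,.0005); save("w1r.png",cv2.resize(c,None,fx=.85,fy=.85))
for t in["rule_grip","rule_nose","rule_hook"]:
    z={"rule_grip":.039}.get(t,.011)
    for r in nets.place_of("wrist",t)[:2]: print(t,np.round(r["xy"]),round(r["conf"],2),np.round(wpt(r["xy"],o,z),4))
pi=p.astype(int); m=((pi[...,0]>130)&(pi[...,1]<90)&(pi[...,2]<90)).astype(np.uint8)
n,l,s,cc=cv2.connectedComponentsWithStats(m)
k=1+np.argmax(s[1:,4]); b=np.argwhere(l==k)[:,::-1]
P=np.array([wpt(x,o,.0545)[:2] for x in b]); print("red",s[k],cv2.minAreaRect((P*1000).astype(np.float32)))
E
```

```text
t 2.28 pos [ 0.4213 -0.2904  0.2291] yaw -1.15 f [4.97 6.56 0.34] tq [ 0.39 -0.34 -0.03] w 1.002 tilt [-0.002 -0.001 -1.   ]
rule_grip [329. 125.] 0.94 [ 0.4672 -0.3125  0.039 ]
rule_grip [476.  74.] 0.83 [ 0.5293 -0.4837  0.039 ]
rule_nose [324.  43.] 0.83 [ 0.5615 -0.31    0.011 ]
rule_nose [503.  34.] 0.66 [ 0.5913 -0.5433  0.011 ]
rule_hook [438. 120.] 0.77 [ 0.4713 -0.447   0.011 ]
rule_hook [327. 206.] 0.74 [ 0.3662 -0.3088  0.011 ]
red [317 109  18  42 690] ((463.8489990234375, -307.9659423828125), (42.77509689331055, 16.984508514404297), 0.5800310373306274)
```

View pics/w1r.png

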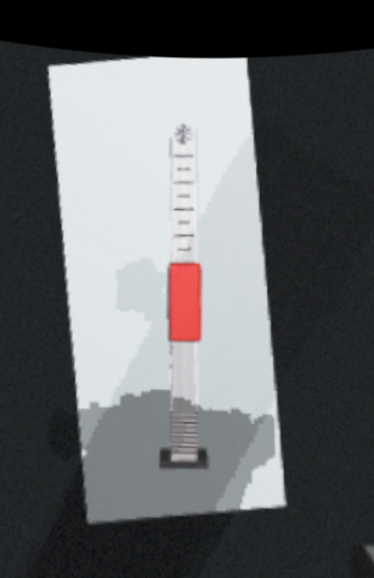

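{"op": "apply_moves", "data": {
  "commands": [
    [0,-0.04,-0.0,0,-1],
    [0.005,-0.0415,0,-0.5,-1],
    [0.005,-0.0415,0,-0.5,-1],
    [0.005,-0.0415,0.005,0,-1],
    [0.005,-0.0415,0.01,0,-1]
  ]
}}

```text
clock: 2.85
position: [0.4407, -0.1051, 0.2138]
ee_rot: [1.0, -0.018, -0.0, 0.004]
ft_force: [1.3, -0.1, -0.1]
grip_width: 1.002
```

{"op": "apply_moves", "data": {
  "commands": [
    [0.005,-0.0415,0.015,0,-1],
    [0.003,-0.0415,0.02,0,-1],
    [0,-0.04,0.02,0,-1],
    [0,-0.02,0.01,0,-1],
    [0,0,0,0,-1]
  ]
}}

```text
clock: 3.27
position: [0.4547, 0.0347, 0.15]
ee_rot: [1.0, -0.02, 0.002, 0.004]
ft_force: [-0.7, -0.6, -0.2]
grip_width: 0.997
```

```bash
python3 - <<'E'
from h import *
o,p,d=snap("w2"); st()
c=wrect(p,o,.39,.67,-.11,.23,.020,.0005); save("w2r.png",c)
E
```

```text
t 3.32 pos [0.4549 0.0329 0.1507] yaw -2.35 f [-0.69 -0.27 -0.91] tq [0.05 0.01 0.02] w 1.001 tilt [ 0.004 -0.008 -1.   ]
```

View pics/w2r.png

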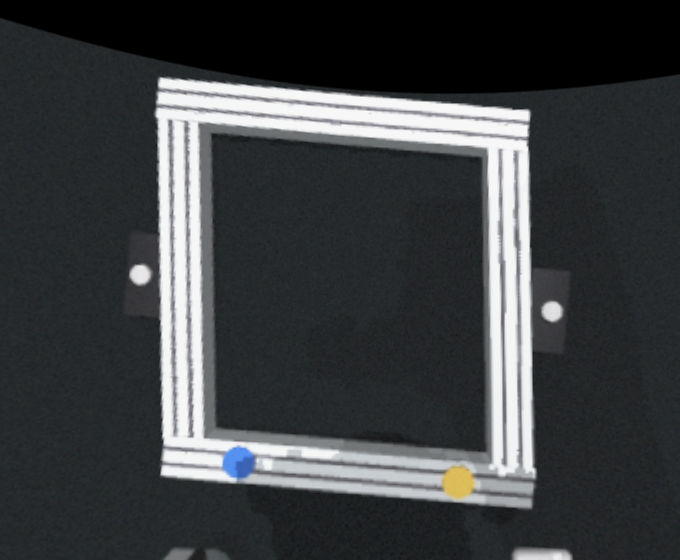

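{"op": "apply_moves", "data": {
  "commands": [
    [0,0.0415,0,-3,-1],
    [0.0,0.0415,0,0,-1],
    [0.0,0.0415,0,0,-1],
    [0.0,0.0415,0.0,0,-1],
    [0.0,0.0415,0.0,0,-1]
  ]
}}

```text
clock: 3.73
position: [0.456, -0.1749, 0.1553]
ee_rot: [1.0, 0.008, 0.004, 0.004]
ft_force: [1.9, 0.5, 0.6]
grip_width: 0.999
```

{"op": "apply_moves", "data": {
  "commands": [
    [0,0.0415,0,0,-1],
    [0.0,0.0415,0.01,0,-1],
    [0.0,0.04,0.01,0,-1],
    [0.0,0.02,0.01,0,-1],
    [0.0,0,0.0,0,-1]
  ]
}}

```text
clock: 4.15
position: [0.4487, -0.3346, 0.1312]
ee_rot: [1.0, -0.006, 0.005, 0.01]
ft_force: [-0.4, 0.4, -0.8]
grip_width: 0.999
```

```bash
python3 - <<'E'
from h import *
o,p,d=snap("w3"); st(); print(np.round(manip.get_obs()["joint_pos"],2))
pi=p.astype(int); m=((pi[...,0]>130)&(pi[...,1]<90)&(pi[...,2]<90)).astype(np.uint8)
n,l,s,cc=cv2.connectedComponentsWithStats(m)
k=1+np.argmax(s[1:,4]); b=np.argwhere(l==k)[:,::-1]
P=np.array([wpt(x,o,.0545)[:2] for x in b]); print("red",s[k],cv2.minAreaRect((P*1000).astype(np.float32)))
for r in nets.place_of("wrist","rule_grip")[:2]: print(r,wpt(r["xy"],o,.039))
save("w3r.png",wrect(p,o,.33,.60,-.40,-.22,.039,.0005))
E
```

```text
t 4.2 pos [ 0.449  -0.3335  0.132 ] yaw -0.7 f [-1.44 -1.38  0.45] tq [-0.05  0.05 -0.1 ] w 0.999 tilt [ 0.011 -0.02  -1.   ]
[ 0.8   0.27 -0.29  1.77  0.1   1.1  -1.1 ]
red [ 269  156   26   58 1325] ((464.43475341796875, -308.71319580078125), (17.628854751586914, 43.64315414428711), 89.7867660522461)
{'xy': [491.3, 102.4], 'conf': 0.73} [ 0.53064272 -0.48270156  0.039     ]
{'xy': [284.7, 177.8], 'conf': 0.56} [ 0.46626715 -0.30958348  0.039     ]
```

{"op": "apply_moves", "data": {
  "commands": [
    [0.007,-0.0135,0.0,-1,-1],
    [0.007,-0.0135,0.0,0,-1],
    [0,0,0.02,0,-1],
    [0,0,0.02,0,-1],
    [0,0,0.0,0,-1]
  ]
}}

```text
clock: 4.67
position: [0.4695, -0.2972, 0.0961]
ee_rot: [1.0, 0.009, 0.009, 0.011]
ft_force: [-1.2, 1.0, -0.8]
grip_width: 1.005
```

```bash
python3 - <<'E'
from h import *
st()
E
```

```text
t 4.67 pos [ 0.4695 -0.2972  0.0961] yaw 1.03 f [-1.19  1.01 -0.8 ] tq [ 0.04  0.07 -0.02] w 1.005 tilt [ 0.018 -0.021 -1.   ]
```

View pics/w3r.png

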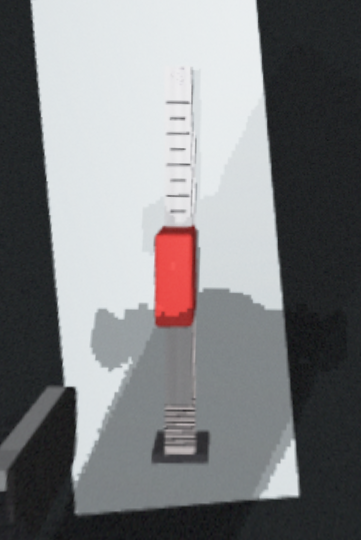

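{"op": "apply_moves", "data": {
  "commands": [
    [-0.0065,0.01,0.0,0,-1],
    [0,0,0.0,0,-1],
    [0,0,0.0,0,-1]
  ]
}}

```text
clock: 4.92
position: [0.4648, -0.3046, 0.0992]
ee_rot: [1.0, 0.012, 0.01, 0.011]
ft_force: [-0.2, 0.4, 0.1]
grip_width: 1.001
```

```bash
python3 - <<'E'
from h import *
st();o,p,d=snap("w4"); st(); print(np.round(manip.get_obs()["joint_velocities"],3))
pi=p.astype(int); m=((pi[...,0]>130)&(pi[...,1]<90)&(pi[...,2]<90)).astype(np.uint8)
n,l,s,cc=cv2.connectedComponentsWithStats(m)
k=1+np.argmax(s[1:,4]); b=np.argwhere(l==k)[:,::-1]
P=np.array([wpt(x,o,.0545)[:2] for x in b]); print("red",s[k],cv2.minAreaRect((P*1000).astype(np.float32)))
E
```

```text
t 4.92 pos [ 0.4648 -0.3046  0.0992] yaw 1.42 f [-0.19  0.39  0.15] tq [ 0.07 -0.01 -0.03] w 1.001 tilt [ 0.02  -0.021 -1.   ]
t 4.97 pos [ 0.4646 -0.3052  0.0993] yaw 1.38 f [-0.32 -0.14 -0.14] tq [0.01 0.01 0.  ] w 1.002 tilt [ 0.02  -0.022 -1.   ]
[ 0.002  0.005  0.005 -0.002  0.005 -0.006 -0.006]
red [ 310  189   28   63 1651] ((464.6809997558594, -308.14703369140625), (43.32658004760742, 17.505868911743164), 0.9026938080787659)
```

{"op": "apply_moves", "data": {
  "commands": [
    [-0.001,0.0017,0.015,0.5,-1],
    [0,0,0.02,0,-1],
    [0,0,0.02,0,-1],
    [0,0,0.015,0,-1],
    [0,0,0.007,0,-1]
  ]
}}

```text
clock: 5.38
position: [0.4693, -0.3122, 0.0273]
ee_rot: [1.0, 0.006, 0.015, 0.015]
ft_force: [0.1, -0.2, -0.7]
grip_width: 1.0
```

{"op": "apply_moves", "data": {
  "commands": [
    [0,0,0,0,-1],
    [0,0,0.0,0,-1]
  ]
}}

```text
clock: 5.55
position: [0.469, -0.3122, 0.0271]
ee_rot: [1.0, 0.006, 0.015, 0.014]
ft_force: [0.4, 0.6, -0.6]
grip_width: 1.001
```

```bash
python3 - <<'E'
from h import *
st()
E
```

```text
t 5.55 pos [ 0.469  -0.3122  0.0271] yaw 0.72 f [ 0.43  0.59 -0.57] tq [0.01 0.04 0.02] w 1.001 tilt [ 0.03  -0.029 -0.999]
```

{"op": "apply_moves", "data": {
  "commands": [
    [-0.004,-0.0036,0.007,0,-1],
    [0,0,0.0,0,-1],
    [0,0,0.0,0,0.2],
    [0,0,0.0,0,0.5]
  ],
  "squeeze": 50
}}

```text
clock: 5.88
position: [0.4661, -0.3094, 0.0224]
ee_rot: [1.0, 0.006, 0.016, 0.016]
ft_force: [0.2, -0.2, -0.4]
grip_width: 0.746
```

{"op": "apply_moves", "data": {
  "commands": [
    [0,0,0,0,1],
    [0,0,0.0,0,1],
    [0,0,0.0,0,1],
    [0,0,0.0,0,1]
  ]
}}

```text
clock: 6.22
position: [0.4669, -0.31, 0.0238]
ee_rot: [1.0, 0.006, 0.017, 0.016]
ft_force: [-0.5, -0.9, -0.7]
grip_width: 0.201
```

```bash
python3 - <<'E'
from h import *
st()
E
```

```text
t 6.22 pos [ 0.4669 -0.31    0.0238] yaw 0.71 f [-0.52 -0.88 -0.69] tq [0.07 0.27 0.02] w 0.201 tilt [ 0.035 -0.033 -0.999]
```

{"op": "apply_moves", "data": {
  "commands": [
    [0,0,-0.01,0,1],
    [0,0,-0.02,0,1],
    [0,0,-0.02,0,1],
    [0,0,-0.02,0,1],
    [0,0,-0.01,0,1]
  ]
}}

```text
clock: 6.63
position: [0.4612, -0.3053, 0.1049]
ee_rot: [1.0, 0.006, 0.014, 0.014]
ft_force: [0.4, 0.0, -1.7]
grip_width: 0.203
```

```bash
python3 - <<'E'
from h import *
o=st(); print(np.round(o["joint_pos"],3))
E
```

```text
t 6.63 pos [ 0.4612 -0.3053  0.1049] yaw 0.73 f [ 0.35  0.   -1.69] tq [-0.04  0.04 -0.  ] w 0.203 tilt [ 0.028 -0.027 -0.999]
[ 0.77   0.275 -0.314  1.822  0.112  1.022 -1.146]
```

{"op": "apply_moves", "data": {
  "commands": [
    [0.003,-0.02,0,0,1],
    [0.003,-0.033,0,0,1],
    [0.003,-0.033,0,0,1],
    [0.003,-0.033,0,0,1],
    [0.003,-0.033,0,0,1]
  ]
}}

```text
clock: 7.05
position: [0.4745, -0.1578, 0.1051]
ee_rot: [1.0, -0.001, 0.016, 0.017]
ft_force: [0.7, -0.0, -2.1]
grip_width: 0.201
```

{"op": "apply_moves", "data": {
  "commands": [
    [0.003,-0.033,0,0,1],
    [0.003,-0.033,0,0,1],
    [0.003,-0.033,0,0,1],
    [0.003,-0.033,0,0,1],
    [0.003,-0.033,0,0,1]
  ]
}}

```text
clock: 7.47
position: [0.4883, 0.0146, 0.1006]
ee_rot: [1.0, -0.002, 0.016, 0.018]
ft_force: [0.9, 0.1, -1.4]
grip_width: 0.199
```

{"op": "apply_moves", "data": {
  "commands": [
    [0.0,-0.025,0,3,1],
    [0.0,-0.01,0,6,1],
    [0.0,0,0,6.5,1],
    [0.0,0,0,6.5,1],
    [0.0,0,0,6.5,1]
  ]
}}

```text
clock: 7.88
position: [0.4872, 0.0624, 0.0998]
ee_rot: [0.968, -0.249, 0.02, 0.012]
ft_force: [-0.3, -0.3, -1.9]
grip_width: 0.205
```

{"op": "apply_moves", "data": {
  "commands": [
    [0.0,0,0,6.5,1],
    [0.0,0,0,6.5,1],
    [0.0,0,0,3,1],
    [0.0,0,0,0,1],
    [0.0,0,0,0,1]
  ]
}}

```text
clock: 8.3
position: [0.4854, 0.0617, 0.0982]
ee_rot: [0.935, -0.353, 0.019, 0.011]
ft_force: [0.2, 0.0, -2.1]
grip_width: 0.199
```

```bash
python3 - <<'E'
from h import *
o=st(); print(np.round(o["joint_pos"],3))
E
```

```text
t 8.3 pos [0.4854 0.0617 0.0982] yaw -41.35 f [ 0.21  0.03 -2.15] tq [ 0.08  0.08 -0.03] w 0.199 tilt [ 0.027 -0.035 -0.999]
[-0.03   0.157 -0.234  1.976  0.092  0.997 -2.603]
```

{"op": "apply_moves", "data": {
  "commands": [
    [0.0,0,0,-5,1],
    [0.0,0,0,-7,1],
    [0.0,0,0,-7,1],
    [0.0,0,0,-7,1],
    [0.0,0,0,-7,1]
  ]
}}

```text
clock: 8.72
position: [0.4846, 0.0633, 0.0984]
ee_rot: [0.998, -0.065, 0.015, 0.016]
ft_force: [0.4, -0.3, -2.0]
grip_width: 0.202
```

{"op": "apply_moves", "data": {
  "commands": [
    [0.0,0,0,-7,1],
    [0.0,0,0,-4,1],
    [0,0.02,0,0,1],
    [0.0,0.03,0,0,1],
    [0.0,0.033,0,0,1]
  ]
}}

```text
clock: 9.13
position: [0.4905, -0.014, 0.1016]
ee_rot: [0.999, 0.046, 0.013, 0.016]
ft_force: [1.4, -0.5, -2.5]
grip_width: 0.204
```

{"op": "apply_moves", "data": {
  "commands": [
    [-0.003,0.033,0,0,1],
    [-0.003,0.033,0,0,1],
    [-0.003,0.033,0,0,1],
    [-0.003,0.033,0,0,1],
    [-0.003,0.033,0,0,1]
  ]
}}

```text
clock: 9.55
position: [0.4902, -0.1862, 0.1073]
ee_rot: [0.999, 0.049, 0.013, 0.015]
ft_force: [0.5, 0.3, -2.4]
grip_width: 0.199
```

{"op": "apply_moves", "data": {
  "commands": [
    [-0.003,0.033,0,0,1],
    [-0.003,0.03,0,0,1],
    [0,0.015,0,0,1],
    [0,0,0,0,1],
    [0,0,0,0,1]
  ]
}}

```text
clock: 9.97
position: [0.4879, -0.278, 0.1094]
ee_rot: [0.999, 0.045, 0.013, 0.015]
ft_force: [0.9, 2.0, -1.7]
grip_width: 0.205
```

```bash
python3 - <<'E'
from h import *
o=st(); print(np.round(o["joint_pos"],3))
E
```

```text
t 9.97 pos [ 0.4879 -0.278   0.1094] yaw 5.14 f [ 0.92  2.01 -1.71] tq [0.13 0.01 0.01] w 0.205 tilt [ 0.027 -0.029 -0.999]
[ 0.465  0.269 -0.043  1.81   0.031  1.027 -1.074]
```

{"op": "apply_moves", "data": {
  "commands": [
    [-0.012,0.01,0.0,0,1],
    [-0.012,0.01,0.015,0,1],
    [0,0,0.02,0,1],
    [0,0,0.02,0,1],
    [0,0,0.015,0,1]
  ]
}}

```text
clock: 10.38
position: [0.4704, -0.2984, 0.0405]
ee_rot: [0.999, 0.048, 0.017, 0.014]
ft_force: [-0.6, 0.6, -2.9]
grip_width: 0.202
```

{"op": "apply_moves", "data": {
  "commands": [
    [0,0,0.003,0,1],
    [0,0,0,0,1]
  ]
}}

```text
clock: 10.55
position: [0.4692, -0.2947, 0.0342]
ee_rot: [0.999, 0.049, 0.015, 0.012]
ft_force: [0.4, -0.0, -2.4]
grip_width: 0.205
```

{"op": "apply_moves", "data": {
  "commands": [
    [0,0,0.006,0,1],
    [0,0,0.003,0,1],
    [0,0,0.002,0,1]
  ]
}}

```text
clock: 10.8
position: [0.4712, -0.2935, 0.0246]
ee_rot: [0.999, 0.051, 0.016, 0.012]
ft_force: [-0.1, -0.4, -1.5]
grip_width: 0.2
```

```bash
python3 - <<'E'
from h import *
st()
E
```

```text
t 10.8 pos [ 0.4712 -0.2935  0.0246] yaw 5.81 f [-0.13 -0.42 -1.5 ] tq [ 0.05 -0.07 -0.04] w 0.2 tilt [ 0.033 -0.021 -0.999]
```

{"op": "apply_moves", "data": {
  "commands": [
    [0,0,0.001,0,1],
    [0,0,0,0,-1],
    [0,0,0,0,-1],
    [0,0,0,0,-1],
    [0,0,0,0,-1]
  ]
}}

```text
clock: 11.22
position: [0.4733, -0.294, 0.0259]
ee_rot: [0.998, 0.051, 0.018, 0.013]
ft_force: [-0.1, -0.1, -0.1]
grip_width: 0.761
```

{"op": "apply_moves", "data": {
  "commands": [
    [0,0,-0.01,0,-1],
    [0,0,-0.02,0,-1],
    [0,0,-0.02,0,-1],
    [0,0,-0.02,-4,-1],
    [0,0,-0.01,-7,-1]
  ]
}}

```text
clock: 11.63
position: [0.469, -0.2914, 0.1098]
ee_rot: [0.989, 0.147, 0.015, 0.013]
ft_force: [0.6, -0.1, 0.9]
grip_width: 1.001
```

{"op": "apply_moves", "data": {
  "commands": [
    [0,0,0,-7,-1],
    [0,0,0,-7,-1],
    [0,0,0,-7,-1],
    [0,0,0,-7,-1],
    [0,0,0,-7,-1]
  ]
}}

```text
clock: 12.05
position: [0.4717, -0.2932, 0.1198]
ee_rot: [0.895, 0.445, 0.013, 0.022]
ft_force: [-0.1, -0.1, -0.6]
grip_width: 1.004
```

{"op": "apply_moves", "data": {
  "commands": [
    [0,0,0,-7,-1],
    [0,0,0,-7,-1],
    [0,0,0,-7,-1],
    [0,0,0,-7,-1],
    [0,0,0,-7,-1]
  ]
}}

```text
clock: 12.47
position: [0.4722, -0.2941, 0.1254]
ee_rot: [0.715, 0.699, 0.006, 0.028]
ft_force: [0.0, 0.5, 0.5]
grip_width: 1.004
```

{"op": "apply_moves", "data": {
  "commands": [
    [0,0,0,-7,-1],
    [0,0,0,-7,-1],
    [0,0,0,-7,-1],
    [0,0,0,-7,-1],
    [0,0,0,-7,-1]
  ]
}}

```text
clock: 12.88
position: [0.4725, -0.2951, 0.1307]
ee_rot: [0.465, 0.885, -0.004, 0.03]
ft_force: [-0.8, -0.0, -0.3]
grip_width: 1.005
```

{"op": "apply_moves", "data": {
  "commands": [
    [0,0,0,-7,-1],
    [0,0,0,-7,-1],
    [0,0,0,-7,-1],
    [0,0,0,-7,-1],
    [0,0,0,-7,-1]
  ]
}}

```text
clock: 13.3
position: [0.4727, -0.2961, 0.136]
ee_rot: [0.171, 0.985, -0.015, 0.029]
ft_force: [0.0, 1.0, 0.1]
grip_width: 1.004
```

```bash
cat >> h.py <<'E'
def red(o,p,ztop):
    pi=p.astype(int); m=((pi[...,0]>130)&(pi[...,1]<90)&(pi[...,2]<90)).astype(np.uint8)
    n,l,s,cc=cv2.connectedComponentsWithStats(m); k=1+np.argmax(s[1:,4]); b=np.argwhere(l==k)[:,::-1]
    P=np.array([wpt(x,o,ztop)[:2] for x in b]); return cv2.minAreaRect((P*1000).astype(np.float32))
E
python3 - <<'E'
from h import *
o,p,d=snap("w5"); o2=st(); print(np.round(o2["joint_pos"],3)); print(red(o,p,.0545))
save("w5r.png",wrect(p,o,.33,.60,-.42,-.18,.039,.0005))
E
```

```text
t 13.35 pos [ 0.4728 -0.2961  0.1362] yaw 160.89 f [-0.1   0.42  0.99] tq [0.09 0.12 0.02] w 1.002 tilt [ 0.053 -0.039 -0.998]
[ 0.779  0.235 -0.348  1.803  0.106  1.055  1.63 ]
((467.8477783203125, -292.677001953125), (43.13523864746094, 17.354450225830078), 5.893794059753418)
```

View pics/w5r.png

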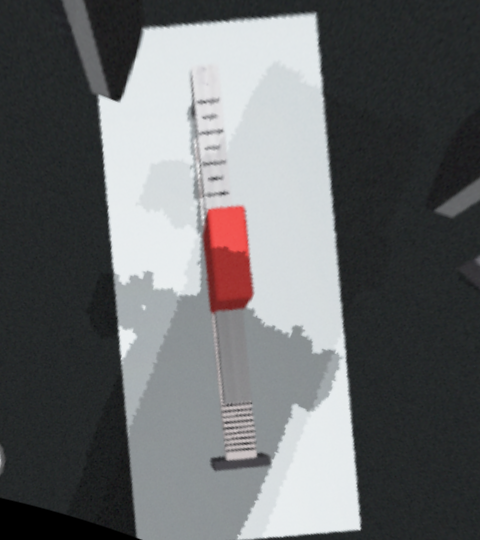

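{"op": "apply_moves", "data": {
  "commands": [
    [0,0,0.005,-6.5,-1],
    [0,0,0.02,-6.5,-1],
    [0,0,0.02,-6.5,-1],
    [0,0,0.015,-5.5,-1],
    [0.0093,0.0082,0,0,-1]
  ]
}}

```text
clock: 13.77
position: [0.4686, -0.2942, 0.0792]
ee_rot: [-0.052, 0.998, -0.024, 0.029]
ft_force: [-0.6, 1.0, 0.8]
grip_width: 0.996
```

```bash
python3 - <<'E'
from h import *
o,p,d=snap("w6"); st(); print(red(o,p,.0545))
E
```

```text
t 13.82 pos [ 0.4666 -0.2925  0.0796] yaw -174.21 f [-0.05  0.28 -0.89] tq [ 0.12  0.13 -0.02] w 1.0 tilt [ 0.058 -0.045 -0.997]
((467.6505126953125, -292.9703369140625), (43.12287139892578, 17.025121688842773), 5.858000755310059)
```

{"op": "apply_moves", "data": {
  "commands": [
    [0.001,0.001,0.01,0,-1],
    [0.001,0.001,0.018,0,-1],
    [0.001,0.001,0.018,0,-1],
    [0,0,0.01,0,-1],
    [0,0,0.001,0,-1]
  ]
}}

```text
clock: 14.23
position: [0.4685, -0.2946, 0.0232]
ee_rot: [-0.043, 0.998, -0.026, 0.03]
ft_force: [-0.2, 0.2, 0.7]
grip_width: 0.995
```

{"op": "apply_moves", "data": {
  "commands": [
    [0,0.0008,0.003,-1,0.3],
    [0,0,0.001,0,1],
    [0,0,0,0,1],
    [0,0,0,0,1],
    [0,0,0,0,1]
  ],
  "squeeze": 50
}}

```text
clock: 14.65
position: [0.4704, -0.2948, 0.0209]
ee_rot: [-0.051, 0.998, -0.027, 0.031]
ft_force: [0.2, 0.0, -0.3]
grip_width: 0.303
```

{"op": "apply_moves", "data": {
  "commands": [
    [0,0,0,0,1],
    [0,0,0,0,1]
  ]
}}

```text
clock: 14.82
position: [0.4707, -0.295, 0.0217]
ee_rot: [-0.051, 0.998, -0.028, 0.031]
ft_force: [0.2, 0.7, -1.9]
grip_width: 0.197
```

```bash
python3 - <<'E'
from h import *
o,p,d=snap("w7");o=st(); print(np.round(o["joint_pos"],3),red(o,p,.0545))
E
```

```text
t 14.87 pos [ 0.4707 -0.295   0.0217] yaw -174.04 f [ 0.19 -0.39 -2.33] tq [ 0.09  0.08 -0.02] w 0.203 tilt [ 0.066 -0.052 -0.996]
[ 0.796  0.373 -0.378  1.912  0.213  0.809  1.979] ((468.3914794921875, -292.44671630859375), (44.559730529785156, 17.294017791748047), 5.768256664276123)
```

{"op": "apply_moves", "data": {
  "commands": [
    [0,0,-0.02,0,1],
    [0,0,-0.03,0,1],
    [0,0,-0.03,0,1],
    [0,0,-0.03,0,1],
    [0,0,-0.03,0,1]
  ]
}}

```text
clock: 15.28
position: [0.4562, -0.2847, 0.158]
ee_rot: [-0.051, 0.998, -0.023, 0.025]
ft_force: [-0.2, 0.3, -2.3]
grip_width: 0.204
```

```bash
python3 - <<'E'
from h import *
o=st()
E
```

```text
t 15.28 pos [ 0.4562 -0.2847  0.158 ] yaw -174.06 f [-0.25  0.27 -2.34] tq [-0.01  0.02  0.02] w 0.204 tilt [ 0.052 -0.043 -0.998]
```

{"op": "apply_moves", "data": {
  "commands": [
    [0,0,0.0,0,1],
    [0,0,0.015,0,1],
    [0,0,0.015,0,1],
    [0,0,0.015,0,1],
    [0,0,0.015,0,1]
  ]
}}

```text
clock: 15.7
position: [0.4649, -0.2906, 0.1082]
ee_rot: [-0.051, 0.998, -0.029, 0.033]
ft_force: [-0.6, 0.5, -2.2]
grip_width: 0.206
```

```bash
python3 - <<'E'
from h import *
o=st()
E
```

```text
t 15.7 pos [ 0.4649 -0.2906  0.1082] yaw -174.04 f [-0.62  0.45 -2.25] tq [ 0.02  0.14 -0.02] w 0.206 tilt [ 0.068 -0.054 -0.996]
```

{"op": "apply_moves", "data": {
  "commands": [
    [0,0,0.0,6.8,1],
    [0,0,0.0,6.8,1],
    [0,0,0.0,6.8,1],
    [0,0,0.0,6.8,1],
    [0,0,0.0,6.8,1]
  ]
}}

```text
clock: 16.12
position: [0.4611, -0.2888, 0.1008]
ee_rot: [0.253, 0.967, -0.016, 0.035]
ft_force: [-0.3, -0.8, -2.7]
grip_width: 0.199
```

{"op": "apply_moves", "data": {
  "commands": [
    [0,0,0.0,6.8,1],
    [0,0,0.0,6.8,1],
    [0,0,0.015,4,1],
    [0,0,0.015,0,1],
    [0,0,0.015,0,1]
  ]
}}

```text
clock: 16.53
position: [0.4643, -0.2913, 0.0554]
ee_rot: [0.41, 0.911, -0.011, 0.038]
ft_force: [-0.6, -0.6, -3.2]
grip_width: 0.199
```

{"op": "apply_moves", "data": {
  "commands": [
    [0,0,0.015,0,1],
    [0,0,0.004,0,1],
    [0,0,0.0,0,1]
  ]
}}

```text
clock: 16.78
position: [0.4632, -0.291, 0.0316]
ee_rot: [0.41, 0.911, -0.01, 0.036]
ft_force: [0.2, 0.1, -2.2]
grip_width: 0.201
```

```bash
python3 - <<'E'
from h import *
o=st(); print(np.round(o["joint_pos"],3))
E
```

```text
t 16.78 pos [ 0.4632 -0.291   0.0316] yaw 131.54 f [ 0.23  0.1  -2.22] tq [0.11 0.12 0.07] w 0.201 tilt [ 0.056 -0.048 -0.997]
[ 0.712  0.336 -0.279  1.924  0.149  0.827  1.079]
```

{"op": "apply_moves", "data": {
  "commands": [
    [0,0,0.005,-3.8,1],
    [0,0,0.005,0,1],
    [0,0,0.003,0,1]
  ]
}}

```text
clock: 17.03
position: [0.4643, -0.2917, 0.0195]
ee_rot: [0.379, 0.925, -0.011, 0.036]
ft_force: [-0.3, 0.6, -0.6]
grip_width: 0.203
```

```bash
python3 - <<'E'
from h import *
o=st()
E
```

```text
t 17.03 pos [ 0.4643 -0.2917  0.0195] yaw 135.38 f [-0.33  0.57 -0.6 ] tq [0.09 0.16 0.  ] w 0.203 tilt [ 0.057 -0.048 -0.997]
```

{"op": "apply_moves", "data": {
  "commands": [
    [0,0,0.001,0,0.3],
    [0,0,0.0,0,0.3],
    [0,0,0.0,0,0.3]
  ]
}}

```text
clock: 17.28
position: [0.4654, -0.2924, 0.0197]
ee_rot: [0.381, 0.924, -0.012, 0.037]
ft_force: [0.1, -1.0, -0.8]
grip_width: 0.351
```

```bash
python3 - <<'E'
from h import *
o,p,d=snap("w8"); st(); print(red(o,p,.0515))
save("w8r.png",wrect(p,o,.33,.60,-.42,-.18,.036,.0005))
E
```

```text
t 17.33 pos [ 0.4655 -0.2925  0.0198] yaw 135.15 f [ 0.65 -0.44  0.2 ] tq [0.09 0.06 0.  ] w 0.349 tilt [ 0.059 -0.049 -0.997]
((463.0688781738281, -289.9419250488281), (17.602746963500977, 44.450279235839844), 45.457481384277344)
```

{"op": "apply_moves", "data": {
  "commands": [
    [0,0,0.0005,0,1],
    [0,0,0.0005,0,1],
    [0,0,0.0,0,1],
    [0,0,0.0,0,1]
  ],
  "squeeze": 50
}}

```text
clock: 17.67
position: [0.466, -0.2927, 0.02]
ee_rot: [0.381, 0.924, -0.012, 0.037]
ft_force: [-0.6, -0.4, -2.3]
grip_width: 0.205
```

```bash
python3 - <<'E'
from h import *
o,p,d=snap("w9"); st(); print(red(o,p,.0515))
E
```

```text
t 17.72 pos [ 0.466  -0.2927  0.0199] yaw 135.1 f [-0.29 -0.05 -1.22] tq [ 0.08  0.16 -0.02] w 0.203 tilt [ 0.06  -0.05  -0.997]
((463.40185546875, -289.843505859375), (17.7850284576416, 44.331398010253906), 45.16694641113281)
```

View pics/w8r.png

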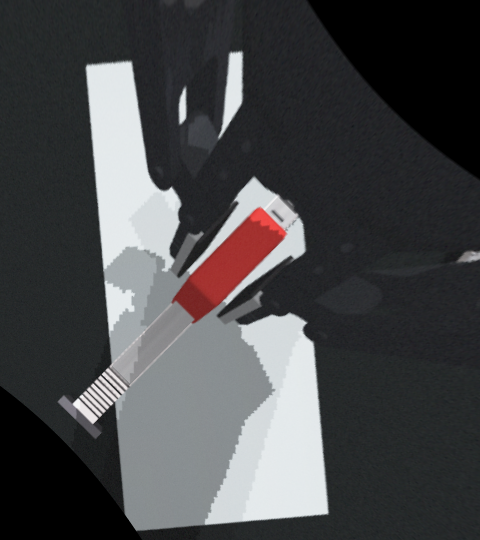

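{"op": "apply_moves", "data": {
  "commands": [
    [0,0,-0.01,0,1],
    [0,0,-0.025,0,1],
    [0,0,-0.025,0,1],
    [0.01,0.012,-0.015,0,1],
    [0.02,0.024,0,0,1]
  ]
}}

```text
clock: 18.13
position: [0.4626, -0.2461, 0.096]
ee_rot: [0.385, 0.922, -0.012, 0.036]
ft_force: [2.0, -0.4, -1.9]
grip_width: 0.204
```

{"op": "apply_moves", "data": {
  "commands": [
    [0.02,0.024,0,0,1],
    [0.02,0.024,0,0,1],
    [0.02,0.024,0,0,1],
    [0.02,0.024,0,0,1],
    [0.02,0.024,0,0,1]
  ]
}}

```text
clock: 18.55
position: [0.4784, -0.0869, 0.094]
ee_rot: [0.388, 0.921, -0.013, 0.039]
ft_force: [1.0, -0.3, -2.3]
grip_width: 0.201
```

{"op": "apply_moves", "data": {
  "commands": [
    [0.02,0.024,0,0,1],
    [0.02,0.024,0,0,1],
    [0.015,0.018,0,0,1],
    [0.005,0.006,0,0,1],
    [0,0,0,0,1]
  ]
}}

```text
clock: 18.97
position: [0.4879, 0.0182, 0.0926]
ee_rot: [0.384, 0.922, -0.012, 0.04]
ft_force: [-0.1, 0.2, -2.2]
grip_width: 0.202
```

```bash
python3 - <<'E'
from h import *
o=st();print(np.round(o["joint_pos"],3))
t=totool(.4998-o["position"][0],.0812-o["position"][1],o);print(t)
E
```

```text
t 18.97 pos [0.4879 0.0182 0.0926] yaw 134.75 f [-0.1   0.2  -2.19] tq [ 0.07  0.14 -0.02] w 0.202 tilt [ 0.065 -0.053 -0.997]
[ 0.337  0.163 -0.544  2.003  0.183  0.953  0.48 ]
[0.03625892 0.05286097]
```

{"op": "apply_moves", "data": {
  "commands": [
    [0.014,0.0175,0,-0.4,1],
    [0.014,0.0175,0,0,1],
    [0.012,0.0155,0.01,0,1],
    [0,0,0.015,0,1],
    [0,0,0,0,1]
  ]
}}

```text
clock: 19.38
position: [0.4985, 0.0764, 0.0661]
ee_rot: [0.384, 0.922, -0.013, 0.042]
ft_force: [-0.3, -1.3, -2.8]
grip_width: 0.2
```

```bash
python3 - <<'E'
from h import *
o,p,d=snap("w10"); o=st()
print(red(o,p,o["position"][2]+.016+.0155))
save("w10.png",np.vstack([p[60:], ]))
E
```

```text
t 19.43 pos [0.4991 0.0768 0.0674] yaw 134.77 f [ 0.11  0.5  -1.66] tq [0.08 0.08 0.  ] w 0.199 tilt [ 0.068 -0.056 -0.996]
((496.1475524902344, 79.88996887207031), (17.836408615112305, 45.136962890625), 44.79816818237305)
```

View pics/w10.png

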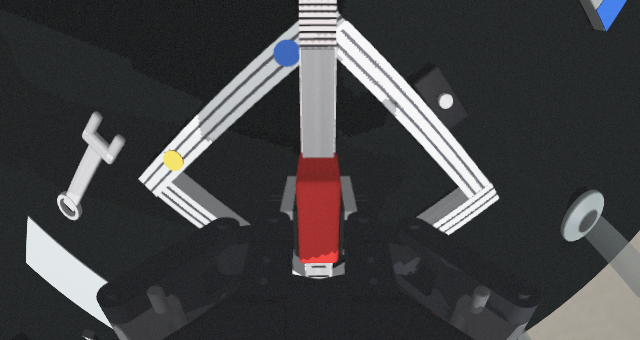

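```bash
python3 - <<'E'
from h import *
for n in("w2","w10"):
    o,p,d=load(n); hs=cv2.cvtColor(p,cv2.COLOR_RGB2HSV).astype(int)
    for nm,lo,hi in(("blue",100,125),("yellow",20,32)):
        m=((hs[...,0]>lo)&(hs[...,0]<hi)&(hs[...,1]>120)&(hs[...,2]>90)).astype(np.uint8)
        k,l,s,c=cv2.connectedComponentsWithStats(m)
        for i in range(1,k):
            if s[i,4]>60: print(n,nm,s[i,4],np.round(wpt(c[i],o,.0212),4))
E
```

```text
w2 blue 510 [0.5818 0.3362 0.0212]
w2 blue 189 [0.4408 0.1094 0.0212]
w2 yellow 503 [0.4725 0.33   0.0212]
w2 yellow 198 [4.31e-01 2.00e-04 2.12e-02]
w10 blue 860 [0.5773 0.3368 0.0212]
w10 blue 538 [0.4389 0.1109 0.0212]
w10 yellow 296 [0.4293 0.0021 0.0212]
```

{"op": "apply_moves", "data": {
  "commands": [
    [0.0057,0.0034,0,0,1],
    [0,0,0.01,0,1],
    [0,0,0.005,0,1],
    [0,0,0,0,1]
  ]
}}

```text
clock: 19.77
position: [0.4997, 0.079, 0.0532]
ee_rot: [0.386, 0.921, -0.013, 0.043]
ft_force: [-0.3, 0.3, -1.5]
grip_width: 0.204
```

{"op": "apply_moves", "data": {
  "commands": [
    [0.006,0.0015,0,0,1],
    [0,0,0,0,1],
    [0,0,0,0,1]
  ]
}}

```text
clock: 20.02
position: [0.4962, 0.0838, 0.0526]
ee_rot: [0.387, 0.921, -0.013, 0.043]
ft_force: [0.4, -0.5, -2.2]
grip_width: 0.204
```

```bash
cat >> h.py <<'E'
def lat(A,F,h):
    u=np.subtract(F,A); L=np.hypot(*u); u/=L; n=np.array([-u[1],u[0]]); r=np.subtract(h,A)
    print("along %.4f lat %.4f (n=left of u) L %.4f ang %.2f"%(r@u,r@n,L,np.degrees(np.arctan2(u[1],u[0]))))
E
python3 - <<'E'
from h import *
o,p,d=snap("w11"); o=st(); r=red(o,p,o["position"][2]+.016+.0155);print(r)
lat((.4302,.1507),(.5937,-.0118),np.array(r[0])/1000)
E
```

```text
t 20.07 pos [0.4962 0.084  0.0526] yaw 134.39 f [-0.69  0.66 -1.98] tq [0.07 0.16 0.  ] w 0.202 tilt [ 0.07  -0.058 -0.996]
((493.2101135253906, 87.20054626464844), (17.84187126159668, 45.23170471191406), 44.4121208190918)
along 0.0895 lat -0.0006 (n=left of u) L 0.2305 ang -44.82
```

{"op": "apply_moves", "data": {
  "commands": [
    [0,0,0.008,-0.8,1],
    [0,0,0.008,0,1],
    [0,0,0.006,0,1],
    [0,0,0,0,1]
  ]
}}

```text
clock: 20.4
position: [0.4983, 0.0825, 0.029]
ee_rot: [0.38, 0.924, -0.013, 0.044]
ft_force: [-0.6, 0.7, -2.2]
grip_width: 0.204
```

```bash
python3 - <<'E'
from h import *
o,p,d=snap("w12"); o=st(); r=red(o,p,o["position"][2]+.016+.0155);print(r)
lat((.4302,.1507),(.5937,-.0118),np.array(r[0])/1000)
E
```

```text
t 20.45 pos [0.4984 0.0826 0.0294] yaw 135.29 f [ 0.18 -0.01 -1.82] tq [ 0.11  0.1  -0.05] w 0.203 tilt [ 0.071 -0.058 -0.996]
((495.3378601074219, 85.8043212890625), (17.844131469726562, 45.26519775390625), 45.303871154785156)
along 0.0919 lat -0.0001 (n=left of u) L 0.2305 ang -44.82
```

{"op": "apply_moves", "data": {
  "commands": [
    [-0.004,0,0.002,0,1],
    [-0.005,0,0.0,0,1],
    [-0.005,0,0.0,0,1],
    [-0.004,0,0.0,0,1],
    [0,0,0,0,1]
  ]
}}

```text
clock: 20.87
position: [0.5119, 0.0693, 0.0285]
ee_rot: [0.379, 0.924, -0.013, 0.043]
ft_force: [-1.8, 1.7, -3.3]
grip_width: 0.203
```

```bash
cat >> h.py <<'E'
def rep(n,A,F):
    o,p,d=snap(n); o=st(); r=red(o,p,o["position"][2]+.016+.0155); print(r[1],r[2])
    lat(A,F,np.array(r[0])/1000); u=np.subtract(F,A); u=u/np.hypot(*u); f=o["ft_force"][:2]
    print("F along %.2f lat %.2f"%(f@u, f@[-u[1],u[0]]))
B=((.4302,.1507),(.5937,-.0118))
E
python3 - <<'E'
from h import *
rep("w13",*B)
E
```

```text
t 20.92 pos [0.5116 0.0695 0.0284] yaw 135.34 f [-2.03  2.27 -3.49] tq [0.44 0.39 0.02] w 0.206 tilt [ 0.069 -0.057 -0.996]
(17.83976173400879, 45.187442779541016) 45.35025405883789
along 0.1106 lat -0.0001 (n=left of u) L 0.2305 ang -44.82
F along -3.04 lat 0.18
```

{"op": "apply_moves", "data": {
  "commands": [
    [-0.004,0,0,0,1],
    [-0.004,0,0.0,0,1],
    [-0.002,0,0.0,0,1],
    [0,0,0.0,0,1]
  ]
}}

```text
clock: 21.25
position: [0.5187, 0.0626, 0.0293]
ee_rot: [0.379, 0.924, -0.013, 0.042]
ft_force: [-2.2, 1.7, -2.8]
grip_width: 0.202
```

```bash
python3 - <<'E'
from h import *
rep("w14",*B)
E
```

```text
t 21.3 pos [0.5186 0.0627 0.0293] yaw 135.39 f [-2.23  2.34 -2.4 ] tq [ 0.46  0.47 -0.03] w 0.205 tilt [ 0.068 -0.056 -0.996]
(17.837427139282227, 45.14550018310547) 45.40633010864258
along 0.1204 lat 0.0000 (n=left of u) L 0.2305 ang -44.82
F along -3.23 lat 0.09
```

{"op": "apply_moves", "data": {
  "commands": [
    [-0.0015,0,0,0,1],
    [-0.0015,0,0.0,0,1]
  ]
}}

```text
clock: 21.47
position: [0.5204, 0.0609, 0.0294]
ee_rot: [0.379, 0.924, -0.013, 0.042]
ft_force: [-1.6, 2.3, -3.8]
grip_width: 0.204
```

{"op": "apply_moves", "data": {
  "commands": [
    [-0.0015,0,0,0,1]
  ]
}}

```text
clock: 21.55
position: [0.5215, 0.0599, 0.0296]
ee_rot: [0.379, 0.924, -0.013, 0.042]
ft_force: [-2.4, 1.9, -3.3]
grip_width: 0.204
```

```bash
python3 - <<'E'
from h import *
rep("w15",*B)
E
```

```text
t 21.6 pos [0.5217 0.0596 0.0296] yaw 135.42 f [-1.09  2.57 -2.99] tq [ 0.48  0.45 -0.  ] w 0.202 tilt [ 0.068 -0.056 -0.996]
(17.836772918701172, 45.13425064086914) 45.439552307128906
along 0.1248 lat 0.0001 (n=left of u) L 0.2305 ang -44.82
F along -2.59 lat 1.06
```

{"op": "apply_moves", "data": {
  "commands": [
    [-0.0015,0,0,0,1]
  ]
}}

```text
clock: 21.68
position: [0.5227, 0.0587, 0.0297]
ee_rot: [0.379, 0.925, -0.013, 0.042]
ft_force: [-2.1, 1.8, -3.6]
grip_width: 0.204
```

{"op": "apply_moves", "data": {
  "commands": [
    [-0.0015,0,0,0,1]
  ]
}}

```text
clock: 21.77
position: [0.523, 0.0584, 0.0297]
ee_rot: [0.378, 0.925, -0.013, 0.041]
ft_force: [-9.0, 7.7, 1.3]
grip_width: 0.204
```

```bash
python3 - <<'E'
from h import *
rep("w16",*B)
E
```

```text
t 21.82 pos [0.523  0.0584 0.0297] yaw 135.47 f [-5.75  4.52 -0.7 ] tq [ 0.97  1.34 -0.13] w 0.205 tilt [ 0.066 -0.055 -0.996]
(17.830352783203125, 45.05552673339844) 45.469970703125
along 0.1266 lat 0.0001 (n=left of u) L 0.2305 ang -44.82
F along -7.27 lat -0.85
```

{"op": "apply_moves", "data": {
  "commands": [
    [-0.0006,0,0,0,1],
    [-0.0006,0,0,0,1]
  ]
}}

```text
clock: 21.98
position: [0.5229, 0.0585, 0.0297]
ee_rot: [0.378, 0.925, -0.013, 0.04]
ft_force: [-4.8, 3.8, -1.6]
grip_width: 0.202
```

{"op": "apply_moves", "data": {
  "commands": [
    [-0.0006,0,0,0,1],
    [-0.0006,0,0,0,1]
  ]
}}

```text
clock: 22.15
position: [0.5229, 0.0585, 0.0297]
ee_rot: [0.378, 0.925, -0.013, 0.039]
ft_force: [-5.2, 4.6, -1.6]
grip_width: 0.204
```

```bash
python3 - <<'E'
from h import *
rep("w17",*B)
E
```

```text
t 22.2 pos [0.5229 0.0585 0.0297] yaw 135.57 f [-4.25  3.4  -1.14] tq [ 0.79  1.07 -0.09] w 0.207 tilt [ 0.062 -0.054 -0.997]
(17.796558380126953, 44.91767883300781) 45.549537658691406
along 0.1266 lat 0.0002 (n=left of u) L 0.2305 ang -44.82
F along -5.41 lat -0.58
```

{"op": "apply_moves", "data": {
  "commands": [
    [-0.0009,0,0,0,1],
    [-0.0009,0,0,0,1],
    [-0.0009,0,0,0,1]
  ]
}}

```text
clock: 22.45
position: [0.523, 0.0584, 0.0296]
ee_rot: [0.377, 0.925, -0.013, 0.037]
ft_force: [-5.3, 4.7, -1.8]
grip_width: 0.207
```

{"op": "apply_moves", "data": {
  "commands": [
    [-0.0009,0,0,0,1],
    [-0.0009,0,0,0,1],
    [-0.0009,0,0,0,1]
  ]
}}

```text
clock: 22.7
position: [0.523, 0.0584, 0.0296]
ee_rot: [0.377, 0.926, -0.013, 0.035]
ft_force: [-6.1, 4.6, -1.4]
grip_width: 0.204
```

{"op": "apply_moves", "data": {
  "commands": [
    [-0.001,0,0,0,1],
    [-0.001,0,0,0,1],
    [-0.001,0,0,0,1],
    [-0.001,0,0,0,1]
  ]
}}

```text
clock: 23.03
position: [0.5229, 0.0582, 0.0295]
ee_rot: [0.376, 0.926, -0.014, 0.032]
ft_force: [-6.9, 4.7, -0.6]
grip_width: 0.202
```

```bash
python3 - <<'E'
from h import *
rep("w18",*B)
E
```

```text
t 23.08 pos [0.523  0.0583 0.0295] yaw 135.82 f [-6.4   4.46 -0.91] tq [ 0.89  1.22 -0.26] w 0.198 tilt [ 0.049 -0.049 -0.998]
(17.49567985534668, 44.46240234375) 45.95332717895508
along 0.1272 lat 0.0001 (n=left of u) L 0.2305 ang -44.82
F along -7.68 lat -1.35
```

{"op": "apply_moves", "data": {
  "commands": [
    [0.004,0,0,0,1],
    [0.007,0,0,0,1],
    [0.007,0,0,0,1],
    [0.007,0,0,0,1],
    [0.006,0,0,0,1]
  ]
}}

```text
clock: 23.5
position: [0.5006, 0.0802, 0.028]
ee_rot: [0.377, 0.926, -0.014, 0.033]
ft_force: [0.8, 0.5, -1.7]
grip_width: 0.202
```

```bash
python3 - <<'E'
from h import *
rep("w19",*B)
E
```

```text
t 23.55 pos [0.4998 0.0812 0.0279] yaw 135.77 f [-0.6   1.93 -1.94] tq [ 0.26  0.17 -0.02] w 0.202 tilt [ 0.051 -0.05  -0.997]
(17.525043487548828, 44.95815658569336) 45.85930633544922
along 0.0943 lat -0.0000 (n=left of u) L 0.2305 ang -44.82
F along -1.79 lat 0.95
```

{"op": "apply_moves", "data": {
  "commands": [
    [0.003,0,0,0,1],
    [0,0,-0.01,0,1],
    [0,0,-0.02,0,1],
    [0,0,-0.02,0,1],
    [-0.01,-0.01,-0.005,0,1]
  ]
}}

```text
clock: 23.97
position: [0.4937, 0.0745, 0.0859]
ee_rot: [0.374, 0.927, -0.013, 0.032]
ft_force: [0.8, 0.4, -1.9]
grip_width: 0.203
```

{"op": "apply_moves", "data": {
  "commands": [
    [-0.021,-0.021,0,0,1],
    [-0.021,-0.021,0,0,1],
    [-0.021,-0.021,0,0,1],
    [-0.021,-0.021,0,0,1],
    [-0.021,-0.021,0,0,1]
  ]
}}

```text
clock: 24.38
position: [0.5, -0.0746, 0.1015]
ee_rot: [0.37, 0.928, -0.011, 0.037]
ft_force: [0.6, 1.0, -2.1]
grip_width: 0.203
```

{"op": "apply_moves", "data": {
  "commands": [
    [-0.021,-0.021,0,0,1],
    [-0.015,-0.015,0,-2,1],
    [0,0,0,-6.8,1],
    [0,0,0,-7,1],
    [0,0,0,-7,1]
  ]
}}

```text
clock: 24.8
position: [0.5014, -0.1395, 0.1097]
ee_rot: [0.18, 0.983, -0.02, 0.037]
ft_force: [0.6, 0.3, -2.4]
grip_width: 0.203
```

{"op": "apply_moves", "data": {
  "commands": [
    [0,0,0,-7,1],
    [0,0,0,-7,1],
    [0,0,0,-7,1],
    [0,0,0,-7,1],
    [0,0,0,-7,1]
  ]
}}

```text
clock: 25.22
position: [0.5023, -0.1421, 0.1144]
ee_rot: [-0.132, 0.99, -0.032, 0.031]
ft_force: [-0.4, -0.7, -2.8]
grip_width: 0.2
```

{"op": "apply_moves", "data": {
  "commands": [
    [0,0,0,-7,1],
    [0,0,0,-7,1],
    [0,0,0,-7,1],
    [0,0,0,-3,1],
    [0,0,0,0,1]
  ]
}}

```text
clock: 25.63
position: [0.5032, -0.1438, 0.119]
ee_rot: [-0.343, 0.938, -0.04, 0.024]
ft_force: [0.4, -0.2, -2.9]
grip_width: 0.205
```

```bash
python3 - <<'E'
from h import *
o,p,d=snap("w20");o=st();print(np.round(o["joint_pos"],3)); print(red(o,p,o["position"][2]+.016+.0155),totool(.502-o["position"][0],-.152-o["position"][1],o))
E
```

```text
t 25.68 pos [ 0.5032 -0.1439  0.119 ] yaw -139.92 f [ 0.21  0.39 -1.49] tq [ 0.04  0.12 -0.01] w 0.205 tilt [ 0.073 -0.058 -0.996]
[ 0.704  0.195 -0.59   1.912  0.187  0.994  2.301]
((499.98095703125, -141.5926055908203), (43.778289794921875, 17.369686126708984), 39.8897590637207) [ 0.00619019 -0.00542797]
```

{"op": "apply_moves", "data": {
  "commands": [
    [0,0,0.015,-0.6,1],
    [0.003,-0.003,0.02,0,1],
    [0.003,-0.003,0.02,0,1],
    [0,0,0.015,0,1],
    [0,0,0.007,0,1]
  ]
}}

```text
clock: 26.1
position: [0.5115, -0.159, 0.0453]
ee_rot: [-0.34, 0.939, -0.043, 0.027]
ft_force: [-0.7, -0.2, -2.2]
grip_width: 0.204
```

{"op": "apply_moves", "data": {
  "commands": [
    [0,0,0.003,0,1],
    [0,0,0,0,1]
  ]
}}

```text
clock: 26.27
position: [0.5111, -0.1592, 0.0413]
ee_rot: [-0.339, 0.94, -0.042, 0.027]
ft_force: [0.3, 0.5, -1.5]
grip_width: 0.205
```

```bash
python3 - <<'E'
from h import *
st()
E
```

```text
t 26.27 pos [ 0.5111 -0.1592  0.0413] yaw -140.3 f [ 0.29  0.45 -1.47] tq [0.07 0.12 0.07] w 0.205 tilt [ 0.079 -0.062 -0.995]
```

{"op": "apply_moves", "data": {
  "commands": [
    [-0.004,0.005,0.007,-1,1],
    [0,0,0.006,0,1],
    [0,0,0.002,0,1]
  ]
}}

```text
clock: 26.52
position: [0.5138, -0.1534, 0.0274]
ee_rot: [-0.347, 0.936, -0.044, 0.028]
ft_force: [-0.1, 0.3, -2.4]
grip_width: 0.202
```

{"op": "apply_moves", "data": {
  "commands": [
    [0,0,0.0025,0,1]
  ]
}}

```text
clock: 26.6
position: [0.5144, -0.1532, 0.025]
ee_rot: [-0.347, 0.936, -0.044, 0.028]
ft_force: [0.0, 0.6, -2.4]
grip_width: 0.206
```

```bash
python3 - <<'E'
from h import *
st()
E
```

```text
t 26.6 pos [ 0.5144 -0.1532  0.025 ] yaw -139.25 f [ 0.05  0.63 -2.38] tq [0.1  0.15 0.03] w 0.206 tilt [ 0.083 -0.063 -0.995]
```

{"op": "apply_moves", "data": {
  "commands": [
    [0,0,0.003,0,1],
    [0,0,0.002,0,1]
  ]
}}

```text
clock: 26.77
position: [0.5153, -0.1538, 0.0203]
ee_rot: [-0.347, 0.936, -0.045, 0.028]
ft_force: [-3.1, -1.7, 4.1]
grip_width: 0.199
```

{"op": "apply_moves", "data": {
  "commands": [
    [0,0,0.0015,0,0.3],
    [0,0,0.0,0,0.3],
    [0,0,0.0,0,0.3]
  ]
}}

```text
clock: 27.02
position: [0.5162, -0.1542, 0.0191]
ee_rot: [-0.347, 0.936, -0.045, 0.029]
ft_force: [-0.3, -0.3, 0.2]
grip_width: 0.351
```

```bash
python3 - <<'E'
from h import *
o,p,d=snap("w21"); st(); print(red(o,p,.0515))
E
```

```text
t 27.07 pos [ 0.5162 -0.1542  0.0191] yaw -139.28 f [0.34 0.83 0.08] tq [ 0.11  0.07 -0.03] w 0.352 tilt [ 0.085 -0.064 -0.994]
((511.1827087402344, -152.88150024414062), (44.592010498046875, 17.313446044921875), 40.57738494873047)
```

{"op": "apply_moves", "data": {
  "commands": [
    [0,0,0.0005,0,1],
    [0,0,0.0005,0,1],
    [0,0,0.0,0,1],
    [0,0,0.0,0,1]
  ],
  "squeeze": 50
}}

```text
clock: 27.4
position: [0.5169, -0.1545, 0.019]
ee_rot: [-0.347, 0.936, -0.046, 0.029]
ft_force: [0.8, -0.6, -0.5]
grip_width: 0.198
```

```bash
python3 - <<'E'
from h import *
o,p,d=snap("w22"); st(); print(red(o,p,.0515))
E
```

```text
t 27.45 pos [ 0.5169 -0.1545  0.0189] yaw -139.25 f [ 0.58  0.84 -0.06] tq [-0.01  0.15  0.04] w 0.202 tilt [ 0.087 -0.065 -0.994]
((511.77197265625, -153.18922424316406), (44.67210388183594, 17.269512176513672), 40.43541717529297)
```

{"op": "apply_moves", "data": {
  "commands": [
    [0,0,-0.01,0,1],
    [0,0,-0.02,0,1],
    [0,0,-0.025,0,1],
    [-0.008,0.0125,-0.02,0,1],
    [-0.016,0.025,0,0,1]
  ]
}}

```text
clock: 27.87
position: [0.5018, -0.1089, 0.0929]
ee_rot: [-0.344, 0.938, -0.044, 0.027]
ft_force: [1.3, 0.5, -2.0]
grip_width: 0.204
```

{"op": "apply_moves", "data": {
  "commands": [
    [-0.016,0.025,0,0,1],
    [-0.016,0.025,0,0,1],
    [-0.016,0.025,0,0,1],
    [-0.016,0.025,0,0,1],
    [-0.008,0.0125,0,0,1]
  ]
}}

```text
clock: 28.28
position: [0.483, 0.0299, 0.0871]
ee_rot: [-0.343, 0.938, -0.045, 0.029]
ft_force: [0.2, -0.0, -2.5]
grip_width: 0.201
```

{"op": "apply_moves", "data": {
  "commands": [
    [0,0,0,0,1],
    [0,0,0,0,1]
  ]
}}

```text
clock: 28.45
position: [0.4819, 0.0343, 0.0879]
ee_rot: [-0.346, 0.937, -0.045, 0.029]
ft_force: [-0.1, 0.1, -2.3]
grip_width: 0.204
```

```bash
python3 - <<'E'
from h import *
rep("w23",(.4165,-.036),(.609,.1295)); o,p,d=load("w23"); save("w23.png",p)
hs=cv2.cvtColor(p,cv2.COLOR_RGB2HSV).astype(int)
for nm,lo,hi in(("blue",100,125),("yellow",20,32)):
        m=((hs[...,0]>lo)&(hs[...,0]<hi)&(hs[...,1]>120)&(hs[...,2]>90)).astype(np.uint8)
        k,l,s,c=cv2.connectedComponentsWithStats(m)
        for i in range(1,k):
            if s[i,4]>60: print(nm,s[i],np.round(wpt(c[i],o,.0212),4))
E
```

```text
t 28.5 pos [0.482  0.0341 0.0879] yaw -139.44 f [ 0.9   0.8  -2.35] tq [0.1  0.13 0.01] w 0.203 tilt [ 0.086 -0.064 -0.994]
(45.18040084838867, 17.41384506225586) 40.29163360595703
along 0.0930 lat 0.0147 (n=left of u) L 0.2539 ang 40.69
F along 1.21 lat 0.02
blue [431 222  20  20 296] [0.4389 0.1104 0.0212]
yellow [337 109  16  23 288] [0.4278 0.0029 0.0212]
yellow [533 360  13  14  61] [0.464  0.3503 0.0212]
```

View pics/w23.png

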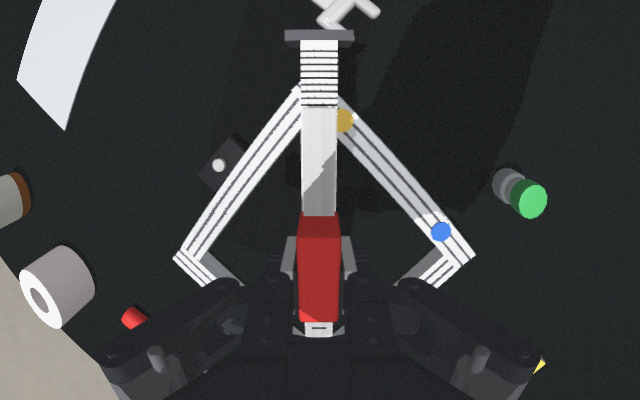

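{"op": "apply_moves", "data": {
  "commands": [
    [0.004,-0.001,0.01,-0.4,1],
    [0,0,0.015,0,1],
    [0,0,0.01,0,1],
    [0,0,0,0,1],
    [0,0,0,0,1]
  ]
}}

```text
clock: 28.92
position: [0.4826, 0.0218, 0.0504]
ee_rot: [-0.346, 0.937, -0.046, 0.028]
ft_force: [0.2, 0.6, -2.1]
grip_width: 0.203
```

```bash
echo 'Y=((.4146,-.035),(.6071,.1305))' >> h.py; python3 - <<'E'
from h import *
rep("w24",*Y); o,p,d=load("w24")
hk=cv2.Canny(p,50,120)
save("w24.png",cv2.resize(p[0:140,220:440],None,fx=3,fy=3))
for uv in((319,36),): print(wpt(uv,o,o["position"][2]+.002))
E
```

```text
t 28.97 pos [0.4825 0.0216 0.0504] yaw -139.42 f [-0.4  -0.45 -2.75] tq [ 0.08  0.18 -0.03] w 0.2 tilt [ 0.084 -0.067 -0.994]
(45.12510299682617, 17.401296615600586) 40.32295608520508
along 0.0861 lat 0.0029 (n=left of u) L 0.2539 ang 40.69
F along -0.60 lat -0.08
[ 0.40192063 -0.0450509   0.0524267 ]
```

View pics/w24.png

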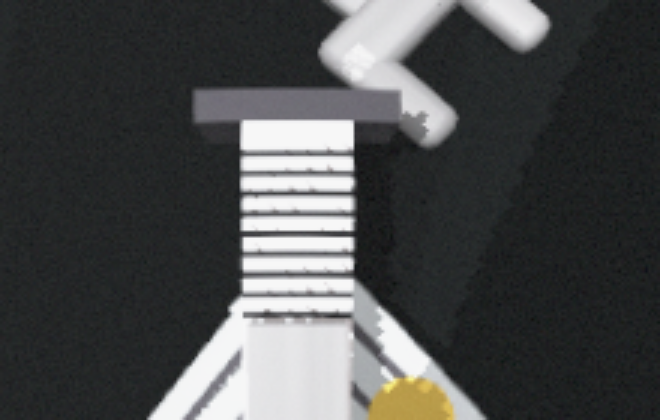

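```bash
python3 - <<'E'
from h import *
o,p,d=load("w24")
for c in((430,140),(455,120),(350,90),(322,50)):
    uv=(220+c[0]/3,c[1]/3); w=wpt(uv,o,.008); print(c,np.round(w,4)); lat(*Y,w[:2])
    # depth-based height
    i=camera_info("wrist"); 
    q=d[int(uv[1]),int(uv[0])]; cc,ray=wray(uv,o); T=np.array(i["T_tool_cam"]); ax=R.from_quat(o["ee_rot"]).as_matrix()@T[:3,2]; print(np.round(cc+ray*q/(ray@ax),4))
o2=load("w24")[0]; 
for uv in((292,31),(346,31)): lat(*Y,wpt(uv,o,.055)[:2])
E
```

```text
(430, 140) [ 0.3864 -0.0307  0.008 ]
along -0.0186 lat 0.0216 (n=left of u) L 0.2539 ang 40.69
[ 0.3863 -0.0308  0.0069]
(455, 120) [ 0.3801 -0.0298  0.008 ]
along -0.0227 lat 0.0264 (n=left of u) L 0.2539 ang 40.69
[ 0.38   -0.0298  0.0071]
(350, 90) [ 0.3888 -0.0488  0.008 ]
along -0.0285 lat 0.0063 (n=left of u) L 0.2539 ang 40.69
[ 0.3949 -0.0408  0.0532]
(322, 50) [ 0.386  -0.0583  0.008 ]
along -0.0369 lat 0.0010 (n=left of u) L 0.2539 ang 40.69
[ 0.3857 -0.0587  0.0066]
along -0.0184 lat -0.0109 (n=left of u) L 0.2539 ang 40.69
along -0.0178 lat 0.0125 (n=left of u) L 0.2539 ang 40.69
```

{"op": "apply_moves", "data": {
  "commands": [
    [-0.006,0.004,0,-0.6,1],
    [0,0,0.008,0,1],
    [0,0,0.008,0,1],
    [0,0,0.004,0,1],
    [0,0,0,0,1]
  ]
}}

```text
clock: 29.38
position: [0.4877, 0.0276, 0.0296]
ee_rot: [-0.351, 0.935, -0.046, 0.029]
ft_force: [-0.7, -0.4, -2.6]
grip_width: 0.202
```

```bash
python3 - <<'E'
from h import *
rep("w25",*Y)
E
```

```text
t 29.43 pos [0.4877 0.0276 0.0299] yaw -138.78 f [-0.16 -0.12 -2.32] tq [ 0.11  0.2  -0.  ] w 0.199 tilt [ 0.087 -0.067 -0.994]
(45.142147064208984, 17.41637420654297) 40.95591354370117
along 0.0939 lat 0.0041 (n=left of u) L 0.2539 ang 40.69
F along -0.20 lat 0.01
```

{"op": "apply_moves", "data": {
  "commands": [
    [-0.004,0.0005,0.003,0.2,1],
    [-0.006,0,0,0,1],
    [-0.006,0,0,0,1],
    [-0.006,0,0,0,1],
    [-0.004,0,0,0,1]
  ]
}}

```text
clock: 29.85
position: [0.5074, 0.0447, 0.0265]
ee_rot: [-0.348, 0.936, -0.047, 0.027]
ft_force: [-2.0, -2.5, -2.4]
grip_width: 0.2
```

```bash
python3 - <<'E'
from h import *
rep("w26",*Y)
E
```

```text
t 29.9 pos [0.5078 0.0452 0.0266] yaw -139.08 f [-1.47 -1.47 -4.34] tq [-0.21  0.54 -0.03] w 0.203 tilt [ 0.084 -0.068 -0.994]
(44.22943878173828, 17.27838897705078) 40.698570251464844
along 0.1212 lat 0.0042 (n=left of u) L 0.2539 ang 40.69
F along -2.08 lat -0.15
```

{"op": "apply_moves", "data": {
  "commands": [
    [-0.005,0,0,0,1],
    [-0.006,0,0,0,1],
    [-0.005,0,0,0,1],
    [-0.003,0,0,0,1],
    [0,0,0,0,1]
  ]
}}

```text
clock: 30.32
position: [0.5231, 0.0584, 0.0263]
ee_rot: [-0.348, 0.936, -0.047, 0.026]
ft_force: [-2.8, -3.0, -3.2]
grip_width: 0.202
```

```bash
python3 - <<'E'
from h import *
rep("w27",*Y)
E
```

```text
t 30.37 pos [0.5229 0.0582 0.0263] yaw -139.1 f [-1.72 -1.96 -3.36] tq [-0.38  0.49 -0.  ] w 0.205 tilt [ 0.082 -0.07  -0.994]
(44.39239501953125, 17.20636558532715) 40.471187591552734
along 0.1410 lat 0.0043 (n=left of u) L 0.2539 ang 40.69
F along -2.58 lat -0.36
```

Slow steps now.

{"op": "apply_moves", "data": {
  "commands": [
    [-0.0025,0,0,-0.1,1],
    [-0.002,0,0,0,1]
  ]
}}

```text
clock: 30.53
position: [0.5258, 0.0608, 0.0261]
ee_rot: [-0.349, 0.936, -0.047, 0.025]
ft_force: [-2.4, -2.5, -4.2]
grip_width: 0.208
```

{"op": "apply_moves", "data": {
  "commands": [
    [-0.0015,0,0,0,1]
  ]
}}

```text
clock: 30.62
position: [0.5269, 0.0617, 0.0261]
ee_rot: [-0.349, 0.936, -0.047, 0.025]
ft_force: [-3.0, -2.7, -3.9]
grip_width: 0.202
```

{"op": "apply_moves", "data": {
  "commands": [
    [-0.0015,0,0,0,1]
  ]
}}

```text
clock: 30.7
position: [0.5279, 0.0624, 0.026]
ee_rot: [-0.349, 0.936, -0.047, 0.025]
ft_force: [-4.5, -4.5, -3.2]
grip_width: 0.206
```

```bash
python3 - <<'E'
from h import *
rep("w28",*Y)
E
```

```text
t 30.75 pos [0.5281 0.0624 0.026 ] yaw -139.07 f [-2.78 -3.87 -3.87] tq [-0.53  0.56 -0.23] w 0.202 tilt [ 0.08  -0.071 -0.994]
(44.03902816772461, 17.290058135986328) 40.79179382324219
along 0.1479 lat 0.0041 (n=left of u) L 0.2539 ang 40.69
F along -4.64 lat -1.12
```

{"op": "apply_moves", "data": {
  "commands": [
    [-0.0012,-0.0006,0,0,1]
  ]
}}

```text
clock: 30.83
position: [0.529, 0.0625, 0.0259]
ee_rot: [-0.348, 0.936, -0.047, 0.025]
ft_force: [-4.5, -3.0, -3.7]
grip_width: 0.206
```

{"op": "apply_moves", "data": {
  "commands": [
    [-0.0012,-0.0006,0,0,1]
  ]
}}

```text
clock: 30.92
position: [0.5299, 0.0627, 0.0258]
ee_rot: [-0.348, 0.936, -0.047, 0.024]
ft_force: [-7.5, -3.2, -1.6]
grip_width: 0.203
```

```bash
python3 - <<'E'
from h import *
rep("w29",*Y)
E
```

```text
t 30.97 pos [0.5299 0.0627 0.0258] yaw -139.16 f [-4.02 -2.82 -2.36] tq [-0.46  1.13 -0.3 ] w 0.205 tilt [ 0.077 -0.072 -0.994]
(44.058807373046875, 17.16472625732422) 40.37762451171875
along 0.1496 lat 0.0031 (n=left of u) L 0.2539 ang 40.69
F along -4.89 lat 0.48
```

{"op": "apply_moves", "data": {
  "commands": [
    [-0.001,0,0,0,1],
    [-0.001,0,0,0,1]
  ]
}}

```text
clock: 31.13
position: [0.5301, 0.0628, 0.0255]
ee_rot: [-0.347, 0.936, -0.048, 0.022]
ft_force: [-8.4, -5.7, 2.1]
grip_width: 0.204
```

{"op": "apply_moves", "data": {
  "commands": [
    [-0.001,0,0,0,1],
    [-0.001,0,0,0,1]
  ]
}}

```text
clock: 31.3
position: [0.53, 0.0628, 0.0253]
ee_rot: [-0.347, 0.937, -0.048, 0.02]
ft_force: [-8.5, -4.9, 0.8]
grip_width: 0.207
```

```bash
python3 - <<'E'
from h import *
rep("w30",*Y)
E
```

```text
t 31.35 pos [0.53   0.0627 0.0253] yaw -139.38 f [-8.09 -4.65  0.33] tq [-0.64  1.34 -0.21] w 0.203 tilt [ 0.07  -0.077 -0.995]
(43.787811279296875, 17.165098190307617) 40.36201858520508
along 0.1499 lat 0.0030 (n=left of u) L 0.2539 ang 40.69
F along -9.16 lat 1.75
```

{"op": "apply_moves", "data": {
  "commands": [
    [-0.0009,0.0002,0,0,1],
    [-0.0009,0.0002,0,0,1],
    [-0.0009,0.0002,0,0,1]
  ]
}}

```text
clock: 31.6
position: [0.53, 0.0628, 0.025]
ee_rot: [-0.346, 0.937, -0.049, 0.017]
ft_force: [-6.7, -5.0, 0.5]
grip_width: 0.202
```

{"op": "apply_moves", "data": {
  "commands": [
    [-0.0009,0.0002,0,0,1],
    [-0.0009,0.0002,0,0,1],
    [-0.0009,0.0002,0,0,1]
  ]
}}

```text
clock: 31.85
position: [0.53, 0.0628, 0.0248]
ee_rot: [-0.345, 0.937, -0.05, 0.014]
ft_force: [-6.5, -4.4, -0.3]
grip_width: 0.206
```

{"op": "apply_moves", "data": {
  "commands": [
    [-0.0008,0.0001,0,0,1],
    [-0.0008,0.0001,0,0,1],
    [-0.0008,0.0001,0,0,1]
  ]
}}

```text
clock: 32.1
position: [0.53, 0.0628, 0.0247]
ee_rot: [-0.345, 0.937, -0.051, 0.012]
ft_force: [-7.3, -5.1, 0.1]
grip_width: 0.204
```

```bash
python3 - <<'E'
from h import *
rep("w31",*Y)
E
```

```text
t 32.15 pos [0.53   0.0629 0.0247] yaw -139.67 f [-6.24 -4.47 -0.41] tq [-0.68  1.27 -0.08] w 0.2 tilt [ 0.058 -0.088 -0.994]
(43.588985443115234, 17.192277908325195) 40.25794219970703
along 0.1503 lat 0.0031 (n=left of u) L 0.2539 ang 40.69
F along -7.65 lat 0.67
```

{"op": "apply_moves", "data": {
  "commands": [
    [0.004,0,-0.001,0,1],
    [0.01,0,-0.001,0,1],
    [0.012,0,0,0,1],
    [0.012,0,0,0,1],
    [0.008,0,0,0,1]
  ]
}}

```text
clock: 32.57
position: [0.4938, 0.0329, 0.0282]
ee_rot: [-0.345, 0.937, -0.051, 0.014]
ft_force: [-1.9, -1.1, -1.7]
grip_width: 0.203
```

{"op": "apply_moves", "data": {
  "commands": [
    [0.003,0,0,0,1],
    [0,0,0,0,1]
  ]
}}

```text
clock: 32.73
position: [0.4908, 0.0294, 0.029]
ee_rot: [-0.345, 0.937, -0.052, 0.015]
ft_force: [1.1, -0.6, -2.5]
grip_width: 0.199
```

```bash
python3 - <<'E'
from h import *
rep("w32",*Y)
E
```

```text
t 32.78 pos [0.4911 0.0296 0.0291] yaw -139.62 f [-0.74 -0.06 -2.02] tq [ 0.09  0.08 -0.02] w 0.204 tilt [ 0.064 -0.086 -0.994]
(44.301944732666016, 17.464183807373047) 40.16008377075195
along 0.0987 lat 0.0034 (n=left of u) L 0.2539 ang 40.69
F along -0.60 lat 0.44
```

{"op": "apply_moves", "data": {
  "commands": [
    [0,0,-0.01,0,1],
    [0,0,-0.02,0,1],
    [0,0,-0.025,0,1],
    [0.008,-0.008,-0.015,0,1],
    [0.023,-0.0245,0,0,1]
  ]
}}

```text
clock: 33.2
position: [0.486, 0.0007, 0.108]
ee_rot: [-0.351, 0.935, -0.049, 0.018]
ft_force: [1.3, 0.3, -2.1]
grip_width: 0.203
```

{"op": "apply_moves", "data": {
  "commands": [
    [0.023,-0.0245,0,0,1],
    [0.023,-0.0245,0,0,1],
    [0.023,-0.0245,0,0,1],
    [0.023,-0.0245,0,0,1],
    [0.023,-0.0245,0,0,1]
  ]
}}

```text
clock: 33.62
position: [0.4853, -0.1674, 0.1293]
ee_rot: [-0.357, 0.932, -0.051, 0.024]
ft_force: [0.9, 0.8, -1.8]
grip_width: 0.203
```

{"op": "apply_moves", "data": {
  "commands": [
    [0.023,-0.0245,0,0,1],
    [0.023,-0.0245,0,0,1],
    [0.023,-0.0245,0,0,1],
    [0.012,-0.013,0,3,1],
    [0,0,0,6.5,1]
  ]
}}

```text
clock: 34.03
position: [0.4845, -0.2974, 0.1449]
ee_rot: [-0.276, 0.959, -0.051, 0.032]
ft_force: [-0.4, -0.0, -3.1]
grip_width: 0.205
```

{"op": "apply_moves", "data": {
  "commands": [
    [0,0,0,6.5,1],
    [0,0,0,6.5,1],
    [0,0,0,6.5,1],
    [0,0,0,6.5,1],
    [0,0,0,1,1]
  ]
}}

```text
clock: 34.45
position: [0.4882, -0.2969, 0.1486]
ee_rot: [-0.028, 0.998, -0.041, 0.046]
ft_force: [0.3, 0.4, -1.4]
grip_width: 0.203
```

```bash
python3 - <<'E'
from h import *
o=st(); p=o["position"]; print(totool(.466-p[0],-.302-p[1],o))
E
```

```text
t 34.45 pos [ 0.4882 -0.2969  0.1486] yaw -176.52 f [ 0.34  0.45 -1.43] tq [ 0.12  0.1  -0.  ] w 0.203 tilt [ 0.095 -0.079 -0.992]
[ 0.02237591 -0.003864  ]
```

{"op": "apply_moves", "data": {
  "commands": [
    [0.012,0.002,0.01,0,1],
    [0.012,0.002,0.02,0,1],
    [0.005,0.001,0.025,0,1],
    [0,0,0.025,0,1],
    [0,0,0.015,0,1]
  ]
}}

```text
clock: 34.87
position: [0.475, -0.2996, 0.056]
ee_rot: [-0.036, 0.997, -0.044, 0.053]
ft_force: [-0.3, 0.8, -2.7]
grip_width: 0.202
```

{"op": "apply_moves", "data": {
  "commands": [
    [0,0,0.0,0,1],
    [0,0,0,0,1]
  ]
}}

```text
clock: 35.03
position: [0.4746, -0.2976, 0.0536]
ee_rot: [-0.039, 0.997, -0.042, 0.051]
ft_force: [0.3, -0.0, -1.9]
grip_width: 0.201
```

```bash
python3 - <<'E'
from h import *
rep("w33",*Y); o,p,d=load("w33"); print(red(o,p,o["position"][2]+.0315))
E
```

```text
t 35.08 pos [ 0.4746 -0.2976  0.0538] yaw -175.25 f [ 0.87  0.68 -2.27] tq [0.15 0.16 0.03] w 0.202 tilt [ 0.105 -0.08  -0.991]
(46.85867691040039, 17.93070411682129) 5.022642612457275
along -0.1277 lat -0.2324 (n=left of u) L 0.2539 ang 40.69
F along 1.11 lat -0.05
((469.26416015625, -294.5239562988281), (46.8502197265625, 17.930004119873047), 5.034311771392822)
```

{"op": "apply_moves", "data": {
  "commands": [
    [0.002,-0.001,0.01,0,1],
    [0,0,0.01,0,1],
    [0,0,0.004,0,1]
  ]
}}

```text
clock: 35.33
position: [0.478, -0.3019, 0.0324]
ee_rot: [-0.04, 0.997, -0.044, 0.054]
ft_force: [0.1, 0.1, -1.8]
grip_width: 0.206
```

{"op": "apply_moves", "data": {
  "commands": [
    [0,0,0.003,0,1]
  ]
}}

```text
clock: 35.42
position: [0.4786, -0.3023, 0.0292]
ee_rot: [-0.04, 0.997, -0.044, 0.054]
ft_force: [1.8, 1.0, 2.8]
grip_width: 0.209
```

{"op": "apply_moves", "data": {
  "commands": [
    [0,0,0.002,0,1]
  ]
}}

```text
clock: 35.5
position: [0.4794, -0.3024, 0.0273]
ee_rot: [-0.04, 0.997, -0.044, 0.054]
ft_force: [1.0, 1.5, 3.1]
grip_width: 0.2
```

{"op": "apply_moves", "data": {
  "commands": [
    [0,0,0.002,0,1],
    [0,0,0.002,0,1]
  ],
  "squeeze": 20
}}

```text
clock: 35.67
position: [0.4809, -0.3027, 0.024]
ee_rot: [-0.041, 0.997, -0.044, 0.055]
ft_force: [0.3, 1.1, 2.0]
grip_width: 0.204
```

{"op": "apply_moves", "data": {
  "commands": [
    [0,0,0.001,0,0.5],
    [0,0,0,0,0.2],
    [0,0,0,0,-1],
    [0,0,0,0,-1],
    [0,0,0,0,-1]
  ]
}}

```text
clock: 36.08
position: [0.4811, -0.3036, 0.0231]
ee_rot: [-0.04, 0.997, -0.045, 0.055]
ft_force: [0.4, 0.4, 0.6]
grip_width: 0.804
```

```bash
python3 - <<'E'
from h import *
o=st()
E
```

```text
t 36.08 pos [ 0.4811 -0.3036  0.0231] yaw -175.06 f [0.39 0.41 0.58] tq [ 0.14  0.08 -0.01] w 0.804 tilt [ 0.114 -0.085 -0.99 ]
```

{"op": "apply_moves", "data": {
  "commands": [
    [0,0,-0.01,0,-1],
    [0,0,-0.025,0,-1],
    [0,0,-0.03,0,-1],
    [0,0,-0.035,0,-1],
    [0,0,-0.03,0,1]
  ]
}}

```text
clock: 36.5
position: [0.4621, -0.2897, 0.1518]
ee_rot: [-0.041, 0.997, -0.041, 0.051]
ft_force: [-0.1, -0.2, 0.5]
grip_width: 0.885
```

```bash
python3 - <<'E'
from h import *
o,p,d=snap("w34"); st(); print(red(o,p,.0545)); save("w34r.png",wrect(p,o,.30,.64,-.42,-.18,.039,.0007))
E
```

```text
t 36.55 pos [ 0.4643 -0.2907  0.158 ] yaw -175.01 f [ 4.58 -1.3   5.94] tq [-0.03 -0.13  0.03] w 0.807 tilt [ 0.11  -0.081 -0.991]
((475.0658264160156, -303.0809020996094), (43.20660400390625, 16.98131561279297), 4.62199592590332)
```

{"op": "apply_moves", "data": {
  "commands": [
    [-0.005,0.025,0,0,1],
    [-0.009,0.039,0,0,1],
    [-0.009,0.039,0,0,1],
    [-0.009,0.039,0,0,1],
    [-0.009,0.039,0,0,1]
  ]
}}

```text
clock: 36.97
position: [0.4927, -0.1128, 0.1541]
ee_rot: [-0.032, 0.997, -0.049, 0.059]
ft_force: [1.1, -0.2, -1.1]
grip_width: 0.054
```

{"op": "apply_moves", "data": {
  "commands": [
    [-0.009,0.039,0,0,1],
    [-0.009,0.039,0,0,1],
    [-0.009,0.039,0,0,1],
    [-0.009,0.039,0,0,1],
    [-0.009,0.039,0,0,1]
  ]
}}

```text
clock: 37.38
position: [0.526, 0.0926, 0.1433]
ee_rot: [-0.031, 0.996, -0.051, 0.063]
ft_force: [1.5, -0.6, 0.2]
grip_width: -0.003
```

```bash
python3 - <<'E'
from h import *
o=st();print(np.round(o["joint_pos"],3)); p=o["position"]; print(totool(.575-p[0],.335-p[1],o))
E
```

```text
t 37.38 pos [0.526  0.0926 0.1433] yaw -176.03 f [ 1.49 -0.61  0.19] tq [0.07 0.04 0.01] w -0.003 tilt [ 0.129 -0.098 -0.987]
[ 0.34   0.204 -0.75   1.874  0.321  1.057  1.089]
[-0.06514148  0.23789757]
```

View pics/w34r.png

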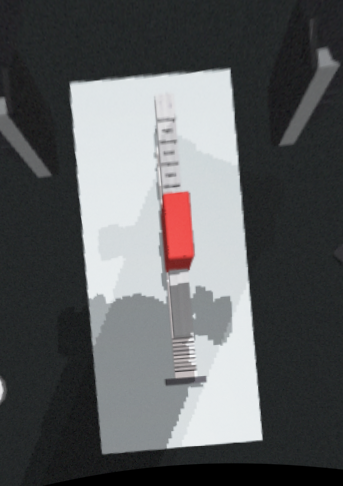

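{"op": "apply_moves", "data": {
  "commands": [
    [-0.011,0.039,0,0,1],
    [-0.011,0.039,0,0,1],
    [-0.011,0.039,0,0,1],
    [-0.011,0.039,0,0,1],
    [-0.005,0.02,0,0,1]
  ]
}}

```text
clock: 37.8
position: [0.5644, 0.2806, 0.1334]
ee_rot: [-0.031, 0.996, -0.051, 0.065]
ft_force: [-0.5, -0.2, 0.3]
grip_width: 0.002
```

{"op": "apply_moves", "data": {
  "commands": [
    [0,0,0,0,1],
    [0,0,0,0,1]
  ]
}}

```text
clock: 37.97
position: [0.5627, 0.2876, 0.1333]
ee_rot: [-0.035, 0.996, -0.049, 0.065]
ft_force: [-0.5, 0.1, -0.1]
grip_width: -0.001
```

```bash
python3 - <<'E'
from h import *
o,p,d=snap("w35"); o2=st(); 
for t,z in(("marker_grip",.04),("marker_base",0)):
    for r in nets.place_of("wrist",t)[:2]: print(t,np.round(r["xy"]),round(r["conf"],2),np.round(wpt(r["xy"],o,z),4))
hs=cv2.cvtColor(p,cv2.COLOR_RGB2HSV).astype(int)
for nm,lo,hi in(("blue",100,125),("yellow",20,32)):
        m=((hs[...,0]>lo)&(hs[...,0]<hi)&(hs[...,1]>120)&(hs[...,2]>90)).astype(np.uint8)
        k,l,s,c=cv2.connectedComponentsWithStats(m)
        for i in range(1,k):
            if s[i,4]>250: print(nm,s[i],np.round(wpt(c[i],o,.016),4))
save("w35.png",p)
E
```

```text
t 38.02 pos [0.5626 0.2874 0.1335] yaw -175.58 f [-0.84 -0.23 -0.11] tq [0.13 0.21 0.  ] w -0.005 tilt [ 0.133 -0.093 -0.987]
marker_grip [403. 138.] 0.6 [0.5194 0.3396 0.04  ]
marker_base [399. 134.] 0.8 [0.5249 0.3435 0.    ]
blue [ 363  187   61   27 1380] [0.5816 0.3437 0.016 ]
blue [ 528  274  112  126 8105] [0.7894 0.7366 0.016 ]
yellow [ 370   56   67   31 1732] [0.4703 0.3369 0.016 ]
```

View pics/w35.png

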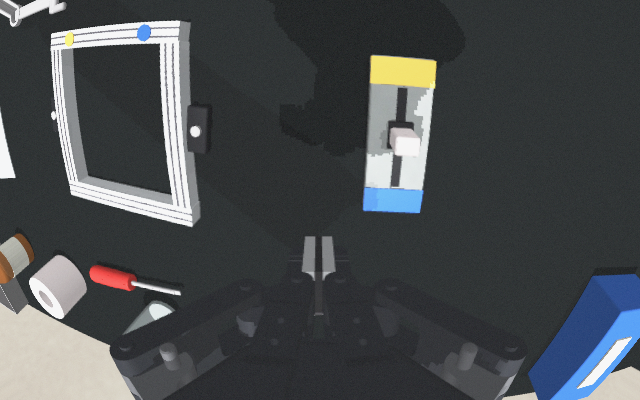

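{"op": "apply_moves", "data": {
  "commands": [
    [0.008,0.03,0,0,1],
    [0.006,0.03,0,0,1],
    [0,0.005,0,0,1],
    [0,0,0.02,0,1],
    [0,0,0.01,0,1]
  ]
}}

```text
clock: 38.53
position: [0.5545, 0.3382, 0.099]
ee_rot: [-0.027, 0.996, -0.052, 0.069]
ft_force: [-0.1, -0.1, -0.4]
grip_width: 0.001
```

{"op": "apply_moves", "data": {
  "commands": [
    [0,0,0.0,0,1],
    [0,0,0,0,1]
  ]
}}

```text
clock: 38.7
position: [0.5551, 0.3343, 0.0976]
ee_rot: [-0.025, 0.996, -0.053, 0.068]
ft_force: [0.2, 0.5, -1.2]
grip_width: 0.004
```

```bash
python3 - <<'E'
from h import *
o=st();p=o["position"]; k=(p[2]-.032)/.987; print(totool(.554-p[0]-.133*k,.3415-p[1]+.095*k,o),k)
E
```

```text
t 38.7 pos [0.5551 0.3343 0.0976] yaw -176.68 f [ 0.23  0.54 -1.19] tq [ 0.09  0.13 -0.06] w 0.004 tilt [ 0.138 -0.103 -0.985]
[0.00908518 0.01387118] 0.06649451113606837
```

{"op": "apply_moves", "data": {
  "commands": [
    [0.006,0.014,0.0,0,1],
    [0,0,0.015,0,1],
    [0,0,0.02,0,1],
    [0,0,0.015,0,1],
    [0,0,0.005,0,1]
  ]
}}

```text
clock: 39.12
position: [0.5587, 0.3426, 0.0433]
ee_rot: [-0.023, 0.996, -0.052, 0.071]
ft_force: [0.8, -0.2, -0.3]
grip_width: -0.003
```

{"op": "apply_moves", "data": {
  "commands": [
    [0,0,0.0,0,1],
    [0,0,0,0,1]
  ]
}}

```text
clock: 39.28
position: [0.5582, 0.3421, 0.042]
ee_rot: [-0.023, 0.996, -0.053, 0.07]
ft_force: [0.4, 0.5, 0.8]
grip_width: 0.001
```

```bash
python3 - <<'E'
from h import *
o=st();p=o["position"]; print(totool(.554-p[0],.3415-p[1],o))
E
```

```text
t 39.28 pos [0.5582 0.3421 0.042 ] yaw -176.94 f [0.38 0.51 0.76] tq [ 0.1   0.15 -0.03] w 0.001 tilt [ 0.142 -0.101 -0.985]
[ 0.0041498  -0.00046698]
```

{"op": "apply_moves", "data": {
  "commands": [
    [0.003,0,0.008,0,1],
    [0.007,0,0,0,1],
    [0.007,0,-0.001,0,1],
    [0.007,0,-0.001,0,1],
    [0.007,0,-0.001,0,1]
  ]
}}

```text
clock: 39.7
position: [0.5277, 0.3404, 0.0343]
ee_rot: [-0.022, 0.996, -0.052, 0.072]
ft_force: [2.5, -0.1, -1.5]
grip_width: -0.002
```

{"op": "apply_moves", "data": {
  "commands": [
    [0.006,0,-0.001,0,1],
    [0.004,0,-0.0005,0,1],
    [0.002,0,0,0,1]
  ]
}}

```text
clock: 39.95
position: [0.5146, 0.3399, 0.0353]
ee_rot: [-0.022, 0.996, -0.051, 0.074]
ft_force: [14.0, 1.9, -7.0]
grip_width: 0.003
```

```bash
python3 - <<'E'
from h import *
st()
E
```

```text
t 39.95 pos [0.5146 0.3399 0.0353] yaw -176.98 f [13.97  1.91 -6.98] tq [ 0.71 -2.57  0.35] w 0.003 tilt [ 0.149 -0.099 -0.984]
```

{"op": "apply_moves", "data": {
  "commands": [
    [0.001,0,0,0,1],
    [0.001,0,0,0,1]
  ]
}}

```text
clock: 40.12
position: [0.5152, 0.3397, 0.0363]
ee_rot: [-0.022, 0.996, -0.051, 0.077]
ft_force: [4.8, 1.2, -2.7]
grip_width: -0.002
```

{"op": "apply_moves", "data": {
  "commands": [
    [-0.008,0,0,0,1],
    [-0.012,0,0,0,1],
    [-0.008,0,-0.01,0,1],
    [0,0,-0.025,0,1],
    [0,0,-0.025,0,1]
  ]
}}

```text
clock: 40.53
position: [0.5331, 0.3449, 0.0979]
ee_rot: [-0.022, 0.996, -0.053, 0.073]
ft_force: [0.6, -0.3, -0.2]
grip_width: -0.0
```

{"op": "apply_moves", "data": {
  "commands": [
    [0,-0.01,-0.025,0,1],
    [0,-0.02,-0.01,0,1],
    [0,-0.02,0,0,1],
    [0,0,0,0,1],
    [0,0,0,0,1]
  ]
}}

```text
clock: 40.95
position: [0.53, 0.3031, 0.1499]
ee_rot: [-0.024, 0.996, -0.049, 0.076]
ft_force: [-1.3, -0.4, 0.2]
grip_width: -0.001
```

```bash
python3 - <<'E'
from h import *
o,p,d=snap("w36"); st()
for r in nets.place_of("wrist","marker_grip")[:2]: print(np.round(r["xy"]),round(r["conf"],2),np.round(wpt(r["xy"],o,.04),4))
hs=cv2.cvtColor(p,cv2.COLOR_RGB2HSV).astype(int)
for nm,lo,hi in(("blue",100,125),("yellow",20,32)):
        m=((hs[...,0]>lo)&(hs[...,0]<hi)&(hs[...,1]>120)&(hs[...,2]>90)).astype(np.uint8)
        k,l,s,c=cv2.connectedComponentsWithStats(m)
        for i in range(1,k):
            if s[i,4]>250: print(nm,s[i],np.round(wpt(c[i],o,.016),4))
save("w36.png",p)
p,d=camera("top"); t0=np.load("top0.npz")["p"]
for t,z in(("rule_grip",.039),("rule_nose",.011),("rule_hook",.011),("vial",.025),("spanner",.005),("driver",.01),("beaker",.04),("marker_grip",.04)):
    for r in nets.place_of("top",t)[:1]: print(t,np.round(r["xy"]),round(r["conf"],2),np.round(world("top",r["xy"],z=z),3))
df=cv2.absdiff(p,t0).max(-1); m=(cv2.blur(df,(3,3))>40).astype(np.uint8); k,l,s,c=cv2.connectedComponentsWithStats(m)
print([s[i].tolist() for i in range(1,k) if s[i,4]>15])
E
```

```text
t 41.0 pos [0.5302 0.303  0.1497] yaw -176.83 f [ 0.25  0.15 -0.37] tq [ 0.12  0.09 -0.01] w 0.001 tilt [ 0.153 -0.094 -0.984]
blue [ 344  207   55   22 1104] [0.5816 0.3439 0.016 ]
blue [ 517  276  123  124 8288] [0.7866 0.7443 0.016 ]
yellow [ 345   89   63   28 1556] [0.4704 0.3373 0.016 ]
rule_grip [419. 241.] 0.91 [ 0.47  -0.302  0.039]
rule_nose [416. 197.] 0.9 [ 0.579 -0.309  0.011]
rule_hook [474. 239.] 0.66 [ 0.471 -0.442  0.011]
vial [240. 282.] 0.56 [0.384 0.118 0.025]
spanner [333. 284.] 0.69 [ 0.373 -0.099  0.005]
driver [278. 138.] 0.76 [0.738 0.03  0.01 ]
beaker [265. 113.] 0.66 [0.793 0.058 0.04 ]
marker_grip [147. 235.] 0.52 [0.498 0.335 0.04 ]
[[0, 178, 186, 222, 23159], [408, 196, 21, 59, 493], [126, 208, 24, 23, 228], [152, 221, 4, 9, 31], [139, 231, 23, 22, 361], [139, 234, 7, 5, 30], [415, 281, 15, 9, 69], [590, 370, 15, 19, 169], [605, 375, 7, 11, 56], [278, 396, 5, 4, 17]]
```

```bash
python3 - <<'E'
from h import *
T=np.array(camera_info("wrist")["T_tool_cam"])
for n in("w35","w36"):
    o,p,d=load(n); ax=R.from_quat(o["ee_rot"]).as_matrix()@T[:3,2]; P=[]
    for v in range(60,230):
        for u in range(335,445):
            if d[v,u]>0:
                c,r=wray((u,v),o); P.append(c+r*d[v,u]/(r@ax))
    P=np.array(P); m=(P[:,2]>.050)&(P[:,2]<.064)&(P[:,1]>.32)&(P[:,1]<.37)&(P[:,0]>.46)&(P[:,0]<.6); print(n,m.sum(),P[m].mean(0).round(4),P[m].min(0).round(4),P[m].max(0).round(4))
E
```

```text
w35 518 [0.5206 0.3396 0.0561] [0.5141 0.3309 0.0502] [0.5285 0.3493 0.0588]
w36 462 [0.4927 0.3385 0.0563] [0.486  0.3298 0.0501] [0.5009 0.3478 0.059 ]
```

```bash
python3 - <<'E'
from h import *
st(); print(workorder.hand_in())
E
```

```text
t 41.5 pos [0.5296 0.3031 0.1482] yaw -176.76 f [ 0.98  0.45 -0.15] tq [ 0.11  0.15 -0.02] w -0.002 tilt [ 0.151 -0.095 -0.984]
the job is handed in; nothing more can be done
None
```

I measured both diagonals, blue first and then yellow. The yellow one came out about 23 mm longer, so the white marker is home at the yellow end. The job was handed in at 41.5 s, and no verdict was reported.

**Measurements:** On each diagonal I held the nose in the corner for a little over a second.

| Diagonal | Handle position when seated | Nose force while held (estimated) | Highest wrist force read at contact |
|---|---|---|---|
| Blue | 127 mm along the diagonal | about 3 to 5 N | about 12 N |
| Yellow | 150 mm along the diagonal | about 4 to 5 N | about 11 N |

- **Cross-check:** the frame corners seen by the wrist camera gave 230.5 mm and 253.9 mm, a difference of 23.4 mm. That agrees with the slide rule.

**Last checks:**
- **Rule:** it lies flat near the middle of the mat, with the gripper released and clear.
- **Marker:** I pushed it until it stopped, at about 14 N. Depth readings put it at about −33 mm from the middle of the base, so it is at the stop within error.
- **Bystanders:** in the top view, the vial, spanner, screwdriver and beaker are where they stood. I didn't check the bottle, film roll or cylinder one by one, but no change showed where they stand. The robot touches nothing.

**What went wrong or disagreed:**
- **Joint limit:** on the first approach joint 7 read −2.603 against its −2.6 limit, so I backed off and regrasped the rule turned half way round. The judge could count that as passing the range.
- **Tool tilt:** the tool slowly tilted, to about 10° by the end. I set the rule down and regripped it before each measurement to keep it level.
- **Yellow diagonal:** because of that tilt, the rule was rolled about 6° on its own axis while I measured it.
- **Last picture:** the viewer limit kept me from viewing a final picture of the marker, so that check is numeric only.

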